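Clip a tenoned rail into the pegging jig

ROBOT

A 7-joint arm with a two-finger parallel gripper is mounted at the origin on the work surface. World frame = base frame: x ahead of the robot, y to its left, z up, the work surface at z = 0. Lengths are in m, angles in rad, forces in N, time in s.
With the tool pointing down it reaches from about 0.4 to 0.85 m from the base axis. Payload 10.4 kg.
Tool frame: the origin (TCP) lies at the very end of the fingers, on their centre line; the grasp point (between the pads) lies 19 mm behind it; z points along the fingers, y is the direction in which the jaws open and shut (so a half turn about z gives the same grasp; the last joint's range is limited). The gripper opens to 85 mm and grips with 20 to 120 N. Pads are 22 mm wide; open, the fingers measure 114 mm over their backs; the gripper's body (76 mm by 85 mm) begins 54 mm behind the grasp point. The pads swing forward as they close: fully open they stand 13 mm farther back than shut.
Start: joints at [-1.318, 0.332, -0.065, 1.46, 0.022, 1.35, -0.088], TCP at [0.17, 0.601, 0.231] pointing down, gripper open.
Joint ranges: [-2.6, 2.6], [-0.5, 2.12], [-1.47, 1.34], [0.16, 2.42], [-1.27, 4.41], [0.06, 2.06], [-2.6, 2.6]. Speed limits (rad/s): [2.22, 2.22, 2.79, 2.79, 3.14, 3.14, 3.14].

INTERFACE

Orientations are given as a rotation vector (axis times angle).
In Python, from station import telemetry, eyes, order gives the robot as it stands. The module is installed in compiled form; this text tells all that it offers.
- The arm moves only by the tool drive_tool, never from a script. Its argument "motion" is a list of rows, each a list of 5 numbers: the shift along the tool's x, y, z in mm, then the turn about the tool's z in rad, then the gripper command: -1 is shut, 1 is fully open, values between are in proportion. In form: [[dx, dy, dz, twist, claw], ...]. A call has 1 to 5 rows; each row is the pose to reach, as a shift and turn from the pose commanded when the call began, along the tool's axes at that moment; what a row does not reach only later rows make up. A row lasts 1/12 s, in which the tool goes at most 41.7 mm and 7.16 degrees, less where a joint would pass 70% of its speed; a pose out of reach is approached as far as the arm can. A call with a gripper value outside its range is refused whole. The fingers move at their own pace and stop on an object; "newtons" is the grip in N (left out, the last holds). Time passes only in rows, so rows that repeat a pose let the fingers close. It gives the time, the measured TCP pose, the force and the opening at its end, in the units of the state.
- telemetry.observe(): the state, without advancing time (a new reading comes with each control period).
- eyes.capture(name): name is "scene" or "top"; returns the picture (384x512x3 uint8, red, green, blue); there is no depth.
- eyes.calibration(name): a dict with "fx", "fy", "cx", "cy" (pixels), "R" (3x3) and "t" (3): a world point X has camera coordinates R X + t. Camera axes: x right, y down, z forward; pixel columns grow to the right and rows downward; lengths in m; the calibration is good to about 2 mm. A picture is of the moment at which its call begins. calibration takes no time and is no camera call.
- order.close_job(): hands the job in, once; it reports no verdict.
The state is a dict: "t": time; "joint_pos": joint angles; "joint_velocities": joint speeds; "joint_efforts": joint torques, N m; "position": TCP position; "ee_rot": TCP orientation; "wrist_force": force on the tool from outside, world axes, zero at the start; "torque": the same for the moment, N m; "finger_gap": finger opening in m.
Only numpy, scipy, OpenCV 4.12 (cv2) and the standard library are available. Lean on these libraries where they do the work, as an engineer would, in place of code of your own. Each camera call takes 0.05 s, during which the arm holds its last target.

TASK

Swing the pegging jig's spring clip up until it stays open, take the short rail with the tenon out of the rack, and slide it tenon first under the jig's wooden bridge until its shoulders sit against the bridge. Then lower the clip under control onto the rail, without letting it snap down from high up, and let go so that the spring holds the rail. Leave the square-ended slat, the tin, the glue bottle and the hammer where they are.

Things in the scene. Friction and masses are not known exactly. Their poses are not given: they have to be found in the camera images.
- rail_center (a point): Loose pine rail to be clipped, 170 long, 12 thick, 45 g; point at its centre, half-way up; x along it to the tenon, z up. Body 40 wide, x -85 to +55; tenon 22 wide, equally thick, x +55 to +85; square shoulders at x +55. Starts flat in one rack bay, tenon end sticking out 60, underside 10 above the bench; the rest is under the roof. Draw it out by the tenon end, lay it down, retake its tail.
- tenon_tip (a point): Middle of the tenon's end face, 85 along x from the rail's centre.
- slat_center (a point): Centre, half-way up, of a loose plain slat, 170 x 40 x 12, square at both ends, no tenon; lies in the rack's other bay in the same way. Not to be used.
- rack_front (a point): Fixed low plywood rack, 130 deep, 200 wide, 44 high; point: middle of its front edge, on top of its 10 thick floor; x points into the rack, z up. Roofed over its whole depth (roof underside 34, top 44 above the bench), walled at sides and back; an 8 thick middle wall makes two bays, 88 wide, at y +48 and -48. The front is open and the bench before it clear for about 220.
- jig: Fixed wooden pegging jig. Origin at bench level under the bridge's middle; x is the way the rail slides in, z up. Base board 12 thick, x -100 to +60, 110 wide. Bridge at x -15 to +15, 68 wide, top 40 above the bench, with a tunnel for the tenon, 28 wide, 12 to 30 above the bench. Rail home: shoulders at x -15, tenon tip at x +15, tail at x -155, 55 past the base board, finger room there.
- jig_seat (a point): Foot of the bridge's front face, mid-channel, on top of the base board (jig x -15, y 0, 12 above the bench); axes as the jig's. In front of it two fences guide the rail: 14 high, 44 apart over jig x -50 to -15, flaring wider out to x -73.
- clip_hinge (a point): Middle of the clip's hinge pin on top of the bridge (jig x 0, y 0, 50 above the bench); the pin lies along jig y, axes as the jig's. The clip is a steel strap 12 wide, reaching 93 from the pin towards jig -x when shut, with a foot 20 wide, 55 from the pin, that bars the channel while it is down.
- clip (a joint): Swing of the spring clip, rad: 0 shut on the empty base, about 0.19 with its foot on a rail, 1.5 standing up at its open stop. An over-centre spring drives it shut below about 0.75 and open above it (about 0.25 N m at either end, 3 to 4 N at the tab), so it stays open by itself.
- clip_tab (a point): Grip point on the clip's finger tab: a plate 26 long, 12 thick (jig y), 34 high on the strap's free end; the point is 13 below its top. Shut: 80 from the hinge pin towards jig -x and 24 above it. It swings about the pin, up and over; at the open stop 18 beyond the pin (jig +x) and 81 above it. x along the strap to the pin, z up along the tab.
- tin_center (a point): Centre, half-way up, of a loose plain metal tin, 66 across and 80 high, standing on the bench between rack and jig. Leave it.
- glue_center (a point): Centre, half-way up, of a loose white glue bottle, 56 across and 160 high, standing beside the jig. Leave it.
- hammer: Hammer lying at the far side of the bench. Leave it.
Mind the look-alikes: they are no part of the job. Leave any green or white look-alike of the part that bears rail_center alone. Leave any orange look-alike of the jig alone.

How it is judged:
By the outcome, as a careful person would: the job done as asked, in the order asked, and still so for the second after the job is handed in, with the robot touching nothing.
It also fails if it takes over 72 s, if anything falls off the work surface, if the arm or the gripper's body presses on something with over 40 N, if the wrist force passes 120 N, or if a joint passes its speed limit or range.

## Working session

There is one attempt and no reset: what is moved stays moved. The work goes in short steps, Python scripts to look and compute and a tool call to move; the robot and the scene stay as the last step left them, time stands still between calls to the robot, and variables do not carry over. Pictures are saved under pics/ and viewed, and the job is handed in when it is done.

Besides the shell and the picture viewer there is one more tool, called after "Emit:" as name(argument=value, ...) on one line, values as JSON. drive_tool: Moves the arm, as the interface text tells. Its arguments: {"type":"object","properties":{"motion":{"type":"array","items":{"type":"array","items":{"type":"number"}}},"newtons":{"type":"number"}},"required":["motion"]}

```bash
mkdir -p pics; cat > h.py <<'E'
from station import telemetry, eyes, order
import numpy as np, cv2
def snap(name,fn,crop=None,s=1):
    im=eyes.capture(name)[:,:,::-1].copy(); np.save('%s.npy'%name,im)
    cv2.imwrite('pics/'+fn,im); return im
def crop(im,fn,x0,x1,y0,y1,s):
    cv2.imwrite('pics/'+fn,cv2.resize(im[y0:y1,x0:x1],None,fx=s,fy=s,interpolation=cv2.INTER_CUBIC))
def pix2w(name,u,v,z):
    c=eyes.calibration(name);R=np.array(c['R']);t=np.array(c['t'])
    d=R.T@np.array([(u-c['cx'])/c['fx'],(v-c['cy'])/c['fy'],1]);o=-R.T@t
    return o+d*(z-o[2])/d[2]
def w2pix(name,X):
    c=eyes.calibration(name);p=np.array(c['R'])@np.array(X)+np.array(c['t'])
    return np.array([c['fx']*p[0]/p[2]+c['cx'],c['fy']*p[1]/p[2]+c['cy']])
E
python3 - <<'E'
from h import *
snap('scene','s0.png');snap('top','t0.png')
print(telemetry.observe())
for n in('scene','top'):
    c=eyes.calibration(n);print(c, -np.array(c['R']).T@np.array(c['t']))
E
```

```text
{'t': 0.1, 'joint_pos': array([-1.31759733,  0.33281677, -0.06470277,  1.46088172,  0.02161491,
        1.34989392, -0.08846668]), 'joint_velocities': array([ 0.0012046 , -0.00226625,  0.00086324, -0.00304789, -0.00116776,
       -0.00150737,  0.00159254]), 'joint_efforts': array([ 2.00682211e-03, -6.26741052e+01,  4.95231897e-02, -3.92430246e+01,
        1.63453014e-02,  6.89198409e-03,  3.49008826e-05]), 'position': array([0.17011007, 0.60104595, 0.2305788 ]), 'ee_rot': array([-4.31745868e-01, -3.11167581e+00,  2.04102332e-03]), 'wrist_force': array([-0.04544234, -0.69278122,  0.46683403]), 'torque': array([ 0.01072604, -0.01467284,  0.00992306]), 'finger_gap': 0.08532632749373961}
{'fx': 489.61932819168817, 'fy': 489.61932819168817, 'cx': 251.55236453531742, 'cy': 195.98203942606955, 'R': array([[-0.17671192,  0.98419705,  0.01136086],
       [ 0.79548452,  0.14960711, -0.58721555],
       [-0.57963547, -0.0947306 , -0.80935087]]), 't': array([ 0.10624124, -0.36528411,  1.63895716])} [1.25934965 0.10534617 1.1107839 ]
{'fx': 468.7876151387285, 'fy': 468.7876151387285, 'cx': 260.89027436630585, 'cy': 190.98317018935182, 'R': array([[ 0.025151  , -0.99967489, -0.00418835],
       [-0.98840443, -0.02423942, -0.14989705],
       [ 0.1497468 ,  0.00790984, -0.98869274]]), 't': array([-0.04616946,  0.55711848,  1.20095882])} [ 0.37197985 -0.04214961  1.27069631]
```

View pics/s0.png

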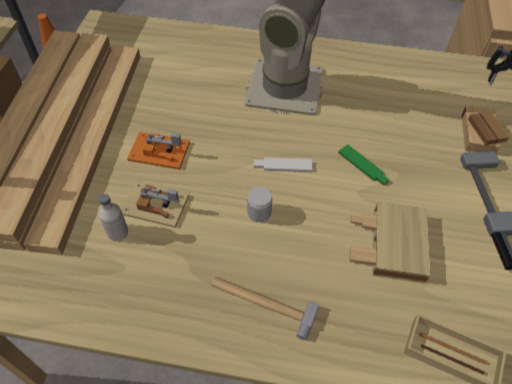

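View pics/t0.png

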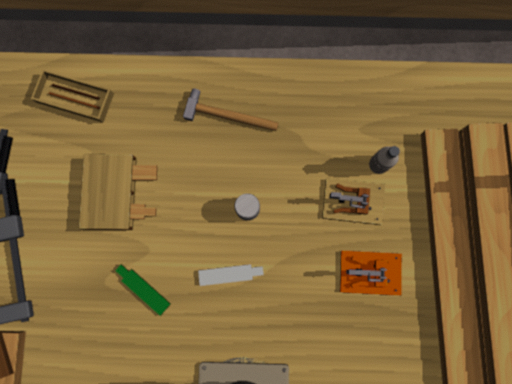

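```bash
python3 - <<'E'
from h import *
t=np.load('top.npy');s=np.load('scene.npy')
a=cv2.resize(t[140:245,70:180],(550,525),interpolation=cv2.INTER_CUBIC);cv2.imwrite('pics/c1.png',a)
crop(t,'c2.png',310,410,135,235,6)
crop(s,'c3.png',90,210,120,245,5)
crop(s,'c4.png',335,445,190,290,6)
E
```

```text
(no output)
```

View pics/c1.png

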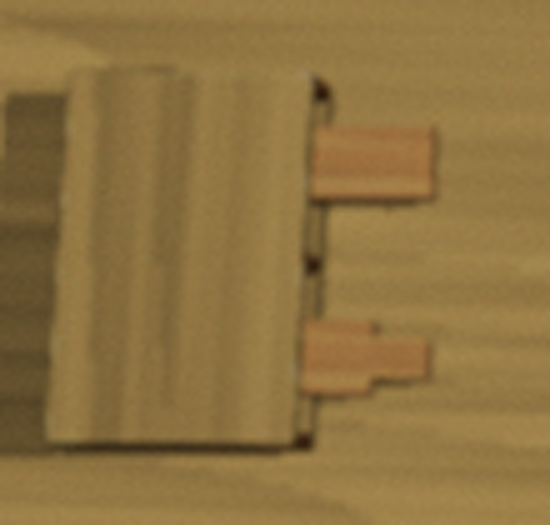

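View pics/c2.png

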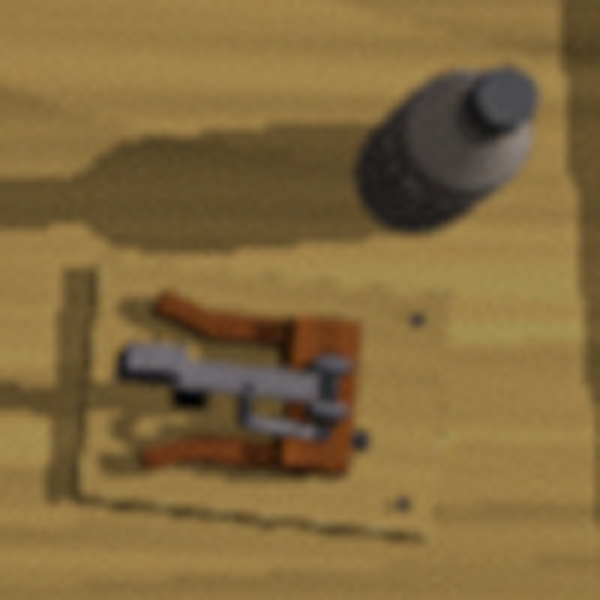

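View pics/c3.png

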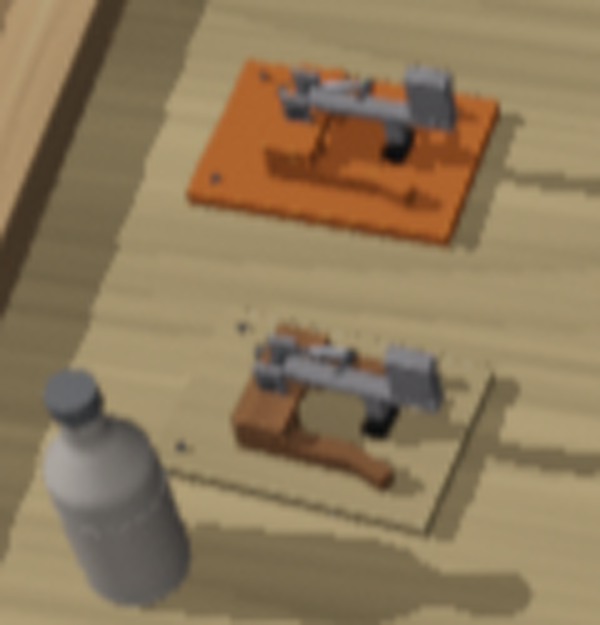

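View pics/c4.png

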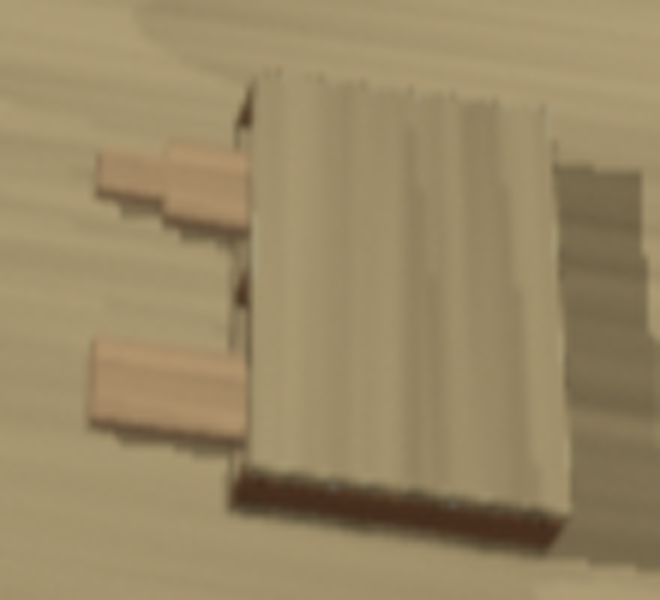

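```bash
python3 - <<'E'
from h import *
from scipy.optimize import least_squares
T=lambda p,s,ox,oy:((p[0]+.5)/s-.5+ox,(p[1]+.5)/s-.5+oy)
def fit(obs,g):
    def X(q,m): c,s=np.cos(q[2]),np.sin(q[2]); return [q[0]+(c*m[0]-s*m[1]),q[1]+(s*m[0]+c*m[1]),m[2]]
    f=lambda q:np.concatenate([w2pix(n,X(q,m))-p for n,m,p in obs])
    r=least_squares(f,g,loss='soft_l1',x_scale=[.01,.01,.1]);print(r.x,np.round(r.fun.reshape(-1,2),1).tolist());return r.x
j=[]
for m,p in [((-.1,-.055,.012),(80,495)),((.06,-.055,.012),(422,540)),((-.015,.034,.04),(295,318)),((.015,.034,.04),(360,322)),((.015,-.034,.04),(350,472)),((-.015,-.034,.04),(283,467))]: j.append(('top',m,T(p,6,310,135)))
for m,p in [((-.1,.055,.012),(430,530)),((-.1,-.055,.012),(494,375)),((-.015,.034,.04),(290,435)),((.015,.034,.04),(236,420))]: j.append(('scene',m,T(p,5,90,120)))
q=fit(j,[.5,-.25,-1.6])
r=[]
z=.022
for m,p in [((.085,.011,z),(432,342)),((.085,-.011,z),(432,380)),((.055,.02,z),(378,323)),((.055,-.02,z),(372,395))]: r.append(('top',m,T(p,5,70,140)))
for m,p in [((.085,.011,z),(97,190)),((.085,-.011,z),(98,151)),((.055,-.02,z),(166,145)),((.055,.02,z),(164,208))]: r.append(('scene',m,T(p,6,335,190)))
fit(r,[.5,.3,-1.6])
# rack, yaw: x into rack
k=[]
z=.044
for m,p in [((0,-.1,z),(316,72)),((0,.1,z),(293,443)),((.13,.1,z),(48,442)),((.13,-.1,z),(72,70))]: k.append(('top',m,T(p,5,70,140)))
for m,p in [((0,.1,z),(257,77)),((0,-.1,z),(248,468)),((.13,-.1,z),(570,517)),((.13,.1,z),(548,105))]: k.append(('scene',m,T(p,6,335,190)))
fit(k,[.5,.3,1.6])
print(pix2w('top',247,206,.08),pix2w('scene',260,196,.08))
print(pix2w('top',392,152,.16),pix2w('scene',104,200,.16))
E
```

```text
[ 0.54069474 -0.30164112 -1.66143065] [[-1.4, 0.2], [1.0, -0.4], [-0.8, -0.8], [-0.4, -0.2], [-0.8, 0.2], [-1.0, -0.3], [-1.0, -0.4], [0.2, -1.5], [-1.6, -0.8], [-1.3, -0.3]]
[ 0.49781242  0.33443568 -1.55307155] [[-0.6, -0.9], [-0.9, -0.3], [-0.8, -0.5], [-0.3, -0.0], [-0.6, -0.8], [-0.5, -1.1], [-0.5, -1.3], [-0.6, 0.6]]
[0.55081711 0.31422665 1.587505  ] [[-0.8, -0.4], [-0.0, -0.0], [-0.6, -0.2], [-0.4, -0.4], [-1.0, -1.1], [-0.5, -0.4], [0.0, -0.6], [-0.2, 0.9]]
[0.51262822 0.00190525 0.08      ] [0.51712386 0.00631021 0.08      ]
[ 0.64354518 -0.34858782  0.16      ] [ 0.65480936 -0.34830543  0.16      ]
```

```bash
cat >> h.py <<'E'
from scipy.spatial.transform import Rotation as Ro
JIG=np.array([0.5407,-0.3016,-1.6614])
RAIL=np.array([0.4978,0.3344,-1.5531])
def fr(q,x,y=0,z=0):
    c,s=np.cos(q[2]),np.sin(q[2]); return np.array([q[0]+c*x-s*y,q[1]+s*x+c*y,z])
def rel(X,q):
    c,s=np.cos(q[2]),np.sin(q[2]);d=np.array(X)[:2]-q[:2];return np.round([1e3*(c*d[0]+s*d[1]),1e3*(-s*d[0]+c*d[1]),1e3*X[2]],1)
def plan(P,yaw,lab=''):
    o=telemetry.observe();R=Ro.from_rotvec(o['ee_rot']).as_matrix()
    d=R.T@(np.array(P)-o['position'])*1e3
    y=np.arctan2(R[1,1],R[0,1]); tw=-(yaw-y+np.pi)%(2*np.pi)-np.pi
    tw=-((yaw-y+np.pi)%(2*np.pi)-np.pi)
    print(lab,'d',np.round(d,1),'tw',round(tw,3),)
def st():
    o=telemetry.observe();R=Ro.from_rotvec(o['ee_rot']).as_matrix()
    print('t',round(o['t'],2),'pos',np.round(o['position'],4),'yaw',round(np.arctan2(R[1,1],R[0,1]),4),'F',np.round(o['wrist_force'],1),'gap',round(o['finger_gap'],4),'jig',rel(o['position'],JIG),'j',np.round(o['joint_pos'],2))
def tab(a,dz=-.019):
    r=np.hypot(80,24)/1e3;b=np.arctan2(24,-80)-a
    p=fr(JIG,r*np.cos(b)); p[2]=.05+r*np.sin(b)+dz; return p
YJ=JIG[2]+np.pi/2
E
python3 - <<'E'
from h import *
st(); plan([.45,.35,.23],YJ)
p=tab(0);p[2]=.16;print(tab(0),p);plan(p,YJ)
E
```

```text
t 0.1 pos [0.1701 0.601  0.2306] yaw 1.2951 F [-0.  -0.7  0.5] gap 0.0853 jig [-865.4 -450.7  230.6] j [-1.32  0.33 -0.06  1.46  0.02  1.35 -0.09]
 d [-337.7 -165.4    0.8] tw 1.386
[ 0.54793838 -0.22192814  0.055     ] [ 0.54793838 -0.22192814  0.16      ]
 d [-587.6 -688.9   71.5] tw 1.386
```

Emit:
drive_tool(motion=[[-38,-18,0,0.12,0],[-76,-37,0,0.24,0],[-114,-56,0,0.36,0],[-152,-75,0,0.48,0],[-190,-94,0,0.6,0]], newtons=20)

```text
t: 0.52
position: [0.3258, 0.4599, 0.2311]
ee_rot: [-1.34, -2.841, 0.001]
wrist_force: [1.4, 0.4, -0.9]
finger_gap: 0.0428
```

```bash
python3 - <<'E'
from h import *
st(); 
p=tab(0);p[2]=.16;plan(p,YJ)
E
```

```text
t 0.52 pos [0.3258 0.4599 0.2311] yaw 0.6892 F [ 1.4  0.4 -0.9] gap 0.0428 jig [-738.9 -282.9  231.1] j [-1.13  0.19  0.11  1.63 -0.02  1.31 -0.33]
 d [-667.5 -262.1   71.2] tw 0.78
```

Emit:
drive_tool(motion=[[-38,-15,0,0.12,0],[-76,-30,0,0.24,0],[-114,-45,0,0.36,0],[-152,-60,0,0.48,0],[-190,-75,0,0.6,0]])

```text
t: 0.93
position: [0.3889, 0.2656, 0.231]
ee_rot: [-2.12, -2.318, 0.0]
wrist_force: [2.0, -0.6, 0.4]
finger_gap: 0.0431
```

```bash
python3 - <<'E'
from h import *
st(); 
p=tab(0);p[2]=.16;plan(p,YJ)
E
```

```text
t 0.93 pos [0.3889 0.2656 0.231 ] yaw 0.0891 F [ 2.  -0.6  0.4] gap 0.0431 jig [-551.2 -202.5  231. ] j [-0.97 -0.02  0.27  1.86  0.01  1.3  -0.61]
 d [-499.8  115.1   70.9] tw 0.18
```

Emit:
drive_tool(motion=[[-40,9,0,0.1,0],[-80,18,0,0.18,0],[-120,27,0,0.18,0],[-160,36,0,0.18,0],[-200,46,0,0.18,0]])

```text
t: 1.35
position: [0.4534, 0.0709, 0.2312]
ee_rot: [-2.313, -2.125, -0.0]
wrist_force: [0.6, 0.9, 0.7]
finger_gap: 0.0426
```

```bash
python3 - <<'E'
from h import *
st(); 
p=tab(0);p[2]=.16;plan(p,YJ)
E
```

```text
t 1.35 pos [0.4534 0.0709 0.2312] yaw -0.0849 F [0.6 0.9 0.7] gap 0.0426 jig [-363.1 -120.6  231.2] j [-0.77 -0.07  0.5   1.9   0.03  1.3  -0.36]
 d [-283.8  119.    71.1] tw 0.006
```

Emit:
drive_tool(motion=[[-37,16,0,0.0,0],[-74,31,0,0.0,0],[-112,47,0,0.0,0],[-150,63,0,0.0,0],[-187,79,0,0.0,0]])

```text
t: 1.77
position: [0.5164, -0.1222, 0.2314]
ee_rot: [2.313, 2.125, 0.001]
wrist_force: [1.1, -0.2, -0.4]
finger_gap: 0.0426
```

Emit:
drive_tool(motion=[[-37,15,15,0.0,0],[-72,30,30,0.0,0],[-94,40,50,0.0,0],[-97,40,71,0.0,0],[-97,40,71,0.0,0]])

```text
t: 2.18
position: [0.5454, -0.2215, 0.156]
ee_rot: [-2.314, -2.118, 0.008]
wrist_force: [-0.7, 1.1, -0.4]
finger_gap: 0.0425
```

```bash
python3 - <<'E'
from h import *
st(); 
plan(tab(0),YJ)
t=snap('top','t1.png');s=snap('scene','s1.png')
crop(t,'t1c.png',310,410,135,235,6);crop(s,'s1c.png',90,240,100,245,4)
E
```

```text
t 2.18 pos [ 0.5454 -0.2215  0.156 ] yaw -0.0883 F [-0.7  1.1 -0.4] gap 0.0425 jig [-80.2  -2.5 156. ] j [-0.31  0.38  0.77  1.69 -0.28  1.2   0.44]
 d [ -0.2   3.2 101. ] tw 0.002
```

View pics/s1c.png

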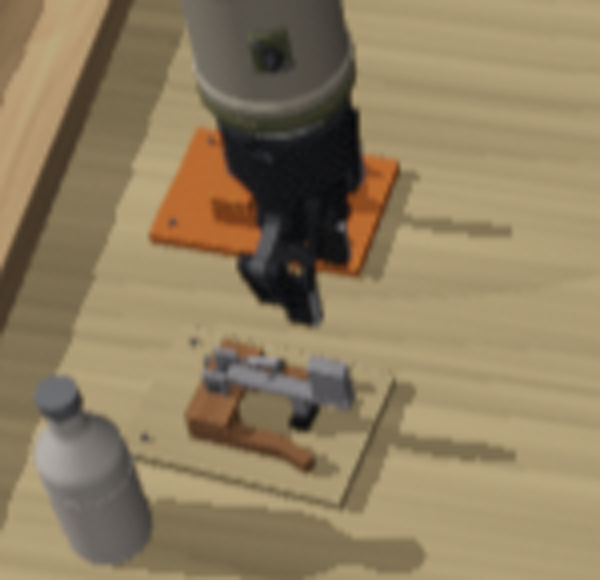

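View pics/t1.png

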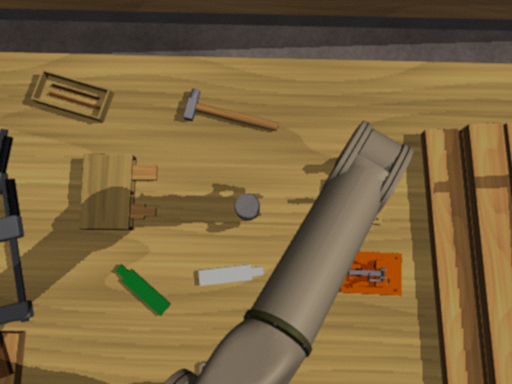

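Emit:
drive_tool(motion=[[0,2,25,0,0],[0,3,50,0,0],[0,3,75,0,0],[0,3,99,0,0],[0,3,99,0,0]])

```text
t: 2.7
position: [0.5498, -0.2176, 0.0588]
ee_rot: [-2.308, -2.125, 0.002]
wrist_force: [-1.2, 0.4, -0.2]
finger_gap: 0.0427
```

```bash
python3 - <<'E'
from h import *
st(); 
plan(tab(0),YJ)
s=snap('scene','s2.png')
crop(s,'s2c.png',110,210,145,245,6)
E
```

```text
t 2.7 pos [ 0.5498 -0.2176  0.0588] yaw -0.0824 F [-1.2  0.4 -0.2] gap 0.0427 jig [-84.4   1.5  58.8] j [-0.26  0.5   0.71  1.76 -0.38  1.02  0.51]
 d [-4.4 -1.5  3.8] tw 0.008
```

View pics/s2c.png

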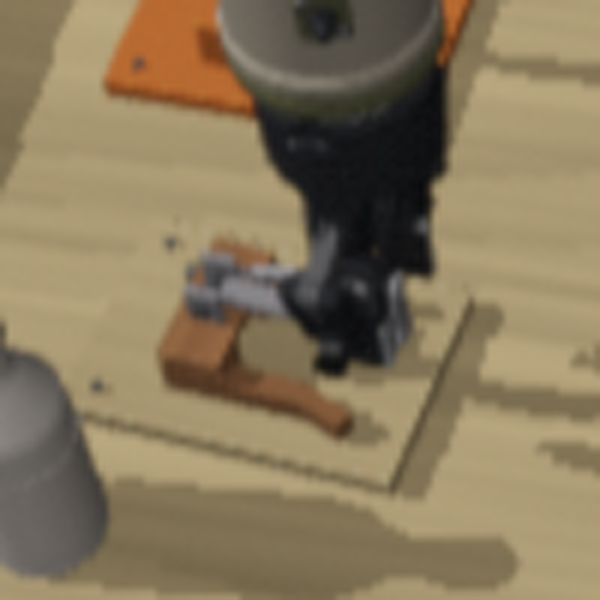

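Emit:
drive_tool(motion=[[-2,-1,1,0,0],[-2,-1,1,0,-0.5],[-2,-1,1,0,-1],[-2,-1,1,0,-1],[-2,-1,1,0,-1]], newtons=25)

```text
t: 3.17
position: [0.5502, -0.2224, 0.062]
ee_rot: [2.314, 2.125, 0.002]
wrist_force: [-4.3, 2.4, 10.4]
finger_gap: 0.0116
```

```bash
python3 - <<'E'
from h import *
st(); 
for a in (0,.05,.1,.15,.2,.25,.3,.35,.4): plan(tab(a),YJ,a)
E
```

```text
t 3.17 pos [ 0.5502 -0.2224  0.062 ] yaw -0.0852 F [-4.3  2.4 10.4] gap 0.0116 jig [-79.8   2.3  62. ] j [-0.26  0.5   0.71  1.76 -0.38  1.02  0.51]
0 d [ 0.2 -2.3  7. ] tw 0.005
0.05 d [-1.1 -2.3  3. ] tw 0.005
0.1 d [-2.6 -2.3 -0.9] tw 0.005
0.15 d [-4.2 -2.3 -4.7] tw 0.005
0.2 d [-6.1 -2.3 -8.5] tw 0.005
0.25 d [ -8.2  -2.3 -12.1] tw 0.005
0.3 d [-10.4  -2.3 -15.6] tw 0.005
0.35 d [-12.8  -2.3 -19. ] tw 0.005
0.4 d [-15.4  -2.3 -22.3] tw 0.005
```

```bash
cat >> h.py <<'E'
def arc(da_list,off=(0,0,0)):
    o=telemetry.observe();R=Ro.from_rotvec(o['ee_rot']).as_matrix()
    p=rel(o['position'],JIG)/1e3; r=np.hypot(p[0],p[2]+.019-.05);b=np.arctan2(p[2]+.019-.05,p[0])
    print('r',r,'ang',b, 'a~',np.arctan2(24,-80)-b)
    for da in da_list:
        P=fr(JIG,r*np.cos(b-da),p[1],.05+r*np.sin(b-da)-.019)
        print(da,np.round(R.T@(P-o['position'])*1e3,1).tolist())
E
python3 - <<'E'
from h import *
arc([.1,.2,.3,.4,.5])
E
```

```text
r 0.08560981252169636 ang 2.771064253354403 a~ 0.07907160575752314
0.1 [-3.5, 0.0, -7.9]
0.2 [-7.7, 0.0, -15.3]
0.3 [-12.7, -0.0, -22.2]
0.4 [-18.3, -0.0, -28.7]
0.5 [-24.6, -0.1, -34.5]
```

Emit:
drive_tool(motion=[[-3,0,-8,0,-1],[-7,0,-15,0,-1],[-12,0,-22,0,-1],[-18,0,-29,0,-1],[-24,0,-34,0,-1]])

```text
t: 3.58
position: [0.5481, -0.2452, 0.0954]
ee_rot: [-2.312, -2.125, -0.003]
wrist_force: [-0.2, 7.3, -0.1]
finger_gap: 0.0117
```

```bash
python3 - <<'E'
from h import *
st();arc([.1,.2,.3,.4,.5,.6])
s=snap('scene','s3.png')
crop(s,'s3c.png',110,210,145,245,6)
E
```

```text
t 3.58 pos [ 0.5481 -0.2452  0.0954] yaw -0.084 F [-0.2  7.3 -0.1] gap 0.0117 jig [-56.8   2.3  95.4] j [-0.23  0.47  0.74  1.72 -0.35  1.09  0.53]
r 0.08586966868458269 ang 2.2935702148201953 a~ 0.556565644291731
0.1 [-6.7, 0.0, -5.3]
0.2 [-13.9, -0.0, -10.0]
0.3 [-21.6, -0.1, -13.9]
0.4 [-29.5, -0.1, -17.1]
0.5 [-37.8, -0.2, -19.4]
0.6 [-46.3, -0.3, -20.9]
```

View pics/s3c.png

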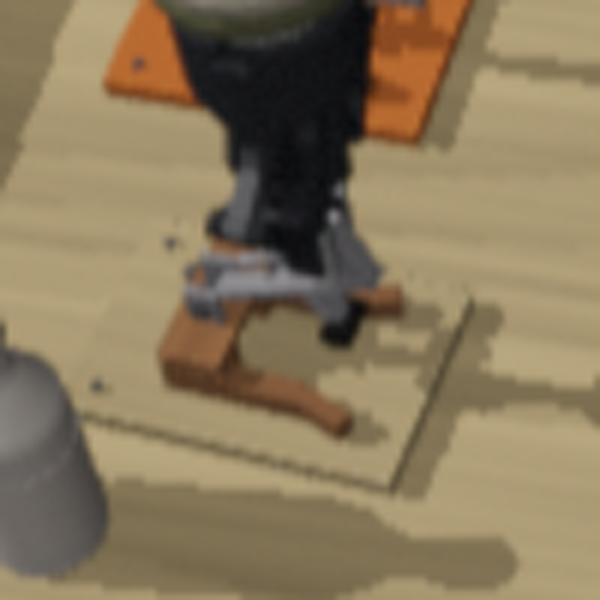

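Emit:
drive_tool(motion=[[-7,0,-5,0,-1],[-14,0,-10,0,-1],[-22,0,-14,0,-1],[-30,0,-17,0,-1],[-38,0,-20,0,-1]])

```text
t: 4.05
position: [0.5446, -0.2843, 0.1154]
ee_rot: [-2.313, -2.125, -0.002]
wrist_force: [1.2, 1.6, -4.1]
finger_gap: 0.0113
```

```bash
python3 - <<'E'
from h import *
st();arc([.1,.2,.3,.4,.5])
E
```

```text
t 4.05 pos [ 0.5446 -0.2843  0.1154] yaw -0.0846 F [ 1.2  1.6 -4.1] gap 0.0113 jig [-17.6   2.4 115.4] j [-0.17  0.48  0.75  1.66 -0.36  1.14  0.59]
r 0.08621554384216339 ang 1.7763809665501564 a~ 1.07375489256177
0.1 [-8.5, -0.0, -1.4]
0.2 [-17.2, -0.1, -1.9]
0.3 [-25.8, -0.1, -1.5]
0.4 [-34.3, -0.2, -0.3]
0.5 [-42.7, -0.2, 1.8]
```

Emit:
drive_tool(motion=[[-8,0,-1,0,-1],[-17,0,-2,0,-1],[-25,0,-2,0,-1],[-33,0,-1,0,-1],[-38,0,0,0,-1]])

```text
t: 4.47
position: [0.5412, -0.3242, 0.1151]
ee_rot: [2.314, 2.122, -0.0]
wrist_force: [-0.5, 0.5, 8.1]
finger_gap: 0.0116
```

```bash
python3 - <<'E'
from h import *
st();arc([.1])
s=snap('scene','s4.png')
crop(s,'s4c.png',110,210,145,245,6)
E
```

```text
t 4.47 pos [ 0.5412 -0.3242  0.1151] yaw -0.0864 F [-0.5  0.5  8.1] gap 0.0116 jig [ 22.4   2.6 115.1] j [-0.09  0.52  0.75  1.62 -0.38  1.15  0.66]
r 0.08703200560713283 ang 1.3104899901051483 a~ 1.539645869006778
0.1 [-8.3, -0.0, 2.7]
```

View pics/s4c.png

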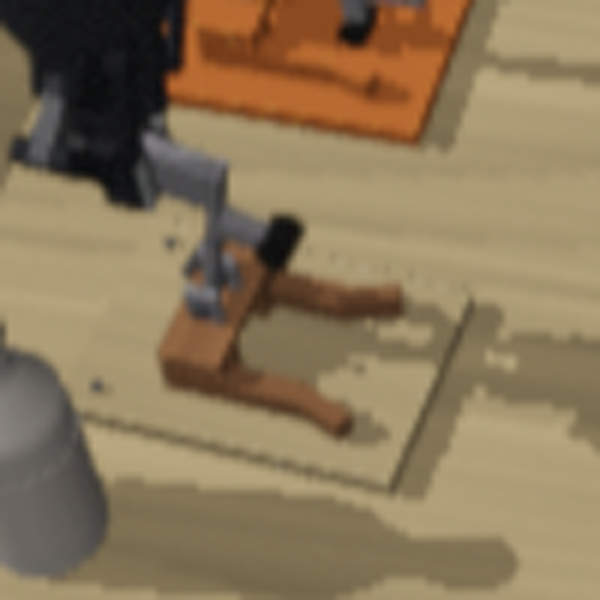

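Emit:
drive_tool(motion=[[0,0,0,0,-0.3],[0,0,0,0,0],[0,0,-20,0,0],[0,0,-55,0,0],[0,0,-95,0,0]])

```text
t: 4.93
position: [0.5402, -0.3209, 0.2083]
ee_rot: [-2.311, -2.123, 0.004]
wrist_force: [1.6, -0.1, -0.0]
finger_gap: 0.043
```

```bash
python3 - <<'E'
from h import *
st()
p=fr(RAIL,.07);p[2]=.2;plan(p,RAIL[2]+np.pi/2)
s=snap('scene','s5.png');t=snap('top','t5.png')
crop(s,'s5c.png',110,210,145,245,6)
E
```

```text
t 4.93 pos [ 0.5402 -0.3209  0.2083] yaw -0.0846 F [ 1.6 -0.1 -0. ] gap 0.043 jig [ 19.2   1.3 208.3] j [-0.13  0.44  0.79  1.52 -0.31  1.33  0.61]
 d [579.7 -90.4   9.3] tw -0.102
```

View pics/s5c.png

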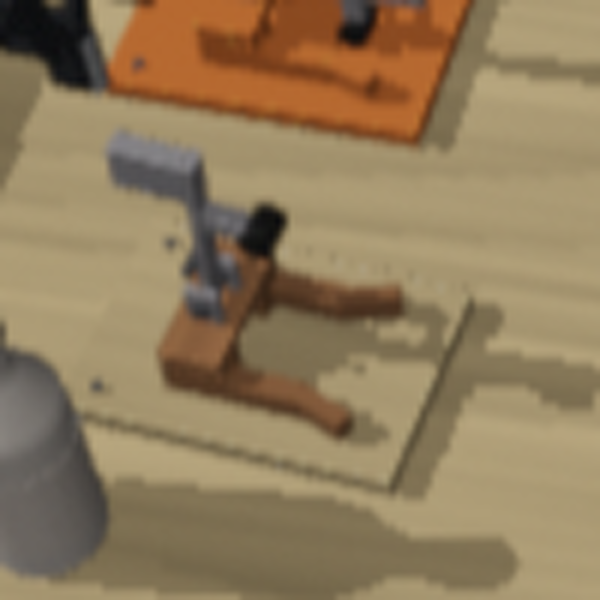

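Emit:
drive_tool(motion=[[40,-6,0,-0.05,0],[80,-12,0,-0.1,0],[120,-19,0,-0.1,0],[160,-25,0,-0.1,0],[200,-31,0,-0.1,0]])

```text
t: 5.45
position: [0.5268, -0.118, 0.2089]
ee_rot: [-2.204, -2.239, 0.0]
wrist_force: [0.3, 0.8, 0.2]
finger_gap: 0.0427
```

```bash
python3 - <<'E'
from h import *
st()
p=fr(RAIL,.07);p[2]=.12;plan(p,RAIL[2]+np.pi/2)
t=snap('top','t6.png')
crop(t,'t6c.png',310,410,135,235,6)
E
```

```text
t 5.45 pos [ 0.5268 -0.118   0.2089] yaw 0.0155 F [0.3 0.8 0.2] gap 0.0427 jig [-181.6  -30.5  208.9] j [-0.52  0.18  0.74  1.75 -0.13  1.26  0.27]
 d [382.8 -21.8  88.9] tw -0.002
```

View pics/t6c.png

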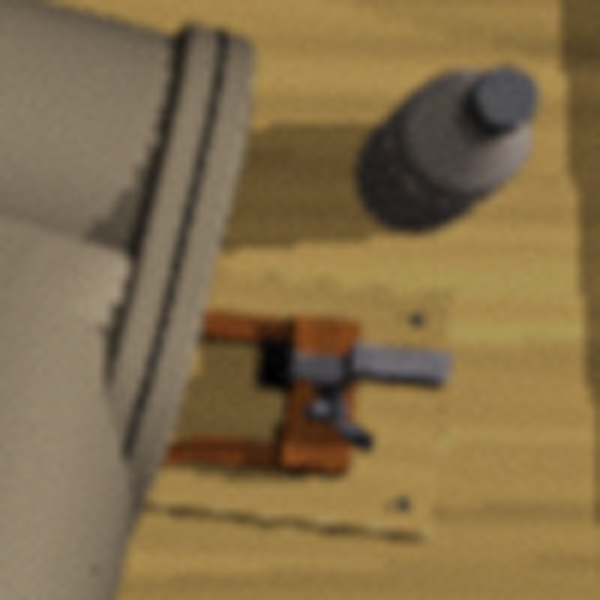

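Clip stands open (top view, strap about (370,196) full-image). On to the rail in the rack: the lower bay in the top view, stepped tenon at pixel (156,212); the square-ended one at (157,173) is the slat.

Emit:
drive_tool(motion=[[40,-2,0,0,0],[80,-4,0,0,0],[120,-7,0,0,0],[160,-9,0,0,0],[200,-11,0,0,0]])

```text
t: 5.92
position: [0.5128, 0.0818, 0.2093]
ee_rot: [-2.204, -2.239, -0.001]
wrist_force: [0.8, -0.5, 0.3]
finger_gap: 0.0424
```

Emit:
drive_tool(motion=[[40,-2,10,0,0],[80,-5,30,0,0],[120,-7,50,0,0],[155,-10,70,0,0],[180,-11,89,0,0]])

```text
t: 6.33
position: [0.4987, 0.263, 0.1193]
ee_rot: [-2.201, -2.24, -0.001]
wrist_force: [0.1, 0.4, 0.1]
finger_gap: 0.0433
```

```bash
python3 - <<'E'
from h import *
st()
p=fr(RAIL,.071);p[2]=.004;plan(p,RAIL[2]+np.pi/2)
t=snap('scene','s7.png')
crop(t,'s7c.png',325,445,150,290,4)
E
```

```text
t 6.33 pos [0.4987 0.263  0.1193] yaw 0.0175 F [0.1 0.4 0.1] gap 0.0433 jig [-558.5  -92.9  119.3] j [-0.95  0.3   0.45  1.78 -0.15  1.09 -0.43]
 d [  0.3   0.3 115.3] tw -0.0
```

View pics/s7c.png

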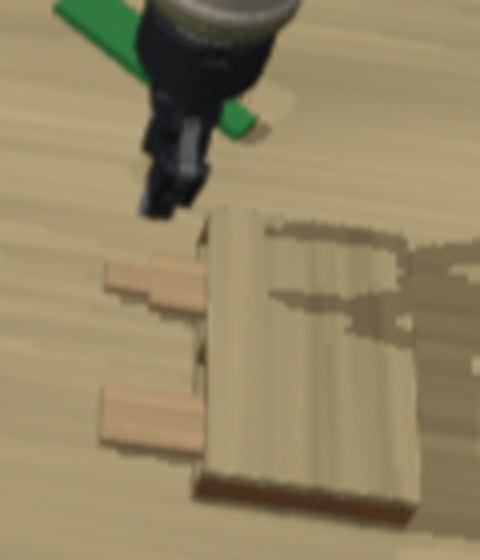

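Emit:
drive_tool(motion=[[0,0,30,0,0],[0,0,60,0,0],[0,0,90,0,0],[0,0,105,0,0],[0,0,112,0,0]])

```text
t: 6.8
position: [0.498, 0.2587, 0.0054]
ee_rot: [-2.204, -2.238, 0.007]
wrist_force: [-0.1, -0.4, -0.6]
finger_gap: 0.0427
```

```bash
python3 - <<'E'
from h import *
st()
p=fr(RAIL,.071);p[2]=.005;plan(p,RAIL[2]+np.pi/2)
t=snap('scene','s8.png')
crop(t,'s8c.png',325,445,150,290,4)
E
```

```text
t 6.8 pos [0.498  0.2587 0.0054] yaw 0.0156 F [-0.1 -0.4 -0.6] gap 0.0427 jig [-554.1  -93.2    5.4] j [-0.9   0.46  0.41  1.86 -0.23  0.87 -0.36]
 d [4.7 1.1 0.4] tw -0.002
```

View pics/s8c.png

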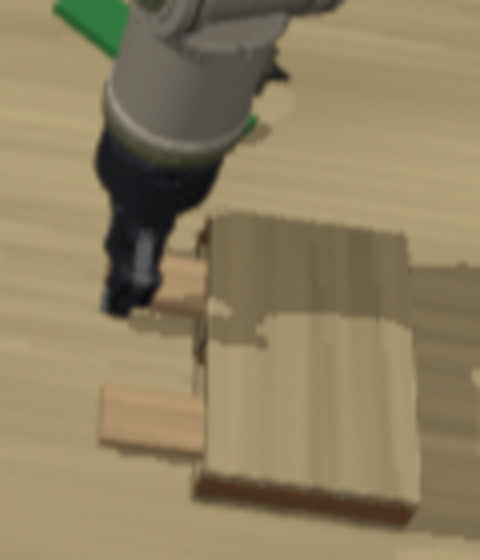

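Emit:
drive_tool(motion=[[0,0,0,0,-0.3],[0,0,0,0,-0.6],[0,0,0,0,-1],[0,0,0,0,-1],[0,0,0,0,-1]], newtons=30)

```text
t: 7.27
position: [0.5003, 0.2601, 0.0093]
ee_rot: [2.205, 2.238, 0.003]
wrist_force: [1.9, 0.3, 1.5]
finger_gap: 0.0209
```

```bash
python3 - <<'E'
from h import *
st()
t=snap('scene','s9.png')
crop(t,'s9c.png',325,445,150,290,4)
E
```

```text
t 7.27 pos [0.5003 0.2601 0.0093] yaw 0.015 F [1.9 0.3 1.5] gap 0.0209 jig [-555.7  -91.     9.3] j [-0.9   0.45  0.41  1.86 -0.23  0.87 -0.36]
```

View pics/s9c.png

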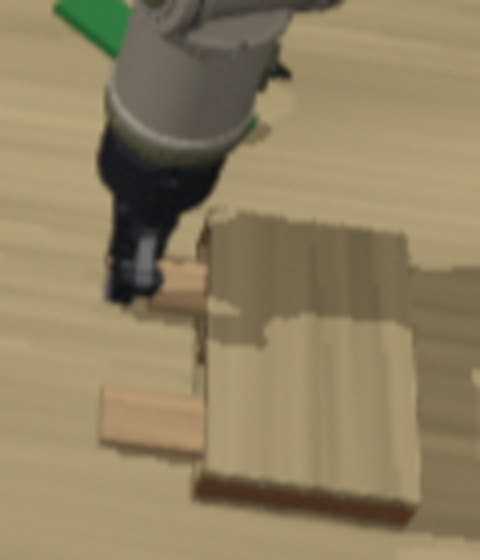

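Emit:
drive_tool(motion=[[0,0,-2,0,-1],[-20,0,-3,0,-1],[-45,0,-3,0,-1],[-70,0,-3,0,-1],[-95,0,-3,0,-1]])

```text
t: 7.73
position: [0.5009, 0.1637, 0.0115]
ee_rot: [-2.204, -2.239, 0.0]
wrist_force: [-0.1, -0.6, -0.2]
finger_gap: 0.0213
```

Emit:
drive_tool(motion=[[-20,0,0,0,-1],[-38,0,0,0,-1],[-45,0,0,0,-1],[-45,0,4,0,-1],[-45,0,6,0,-1]])

```text
t: 8.15
position: [0.5018, 0.1205, 0.005]
ee_rot: [-2.204, -2.238, -0.001]
wrist_force: [-0.2, 0.3, -0.9]
finger_gap: 0.0211
```

```bash
python3 - <<'E'
from h import *
st()
t=snap('scene','s10.png')
crop(t,'s10c.png',285,445,150,290,4)
E
```

```text
t 8.15 pos [0.5018 0.1205 0.005 ] yaw 0.0151 F [-0.2  0.3 -0.9] gap 0.0211 jig [-416.8  -76.9    5. ] j [-0.73  0.38  0.46  1.99 -0.23  0.83 -0.12]
```

View pics/s10c.png

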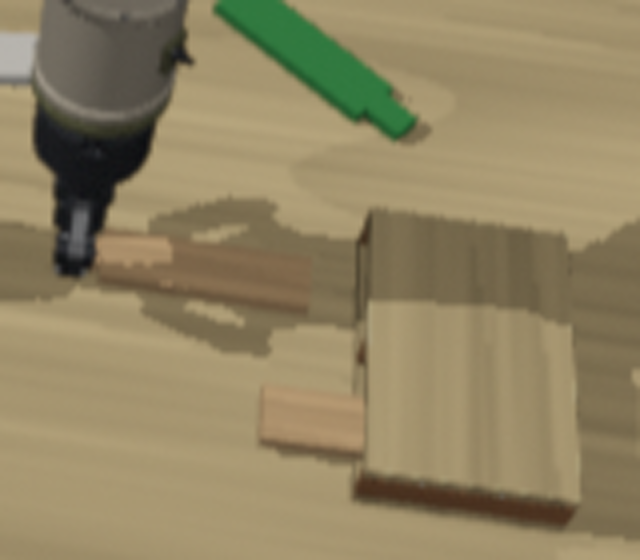

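Emit:
drive_tool(motion=[[0,0,2,0,-1],[0,0,4,0,-1],[0,0,4,0,-0.4],[0,0,4,0,0.3],[0,0,-25,0,0.3]])

```text
t: 8.62
position: [0.4988, 0.1192, 0.0267]
ee_rot: [-2.202, -2.237, 0.011]
wrist_force: [-0.7, 0.7, 0.4]
finger_gap: 0.049
```

```bash
python3 - <<'E'
from h import *
st()
t=snap('scene','s11.png');u=snap('top','t11.png')
crop(t,'s11c.png',285,445,150,290,5)
crop(u,'t11c.png',100,240,160,260,5)
E
```

```text
t 8.62 pos [0.4988 0.1192 0.0267] yaw 0.016 F [-0.7  0.7  0.4] gap 0.049 jig [-415.3  -79.8   26.7] j [-0.74  0.34  0.48  1.98 -0.2   0.88 -0.14]
```

View pics/s11c.png

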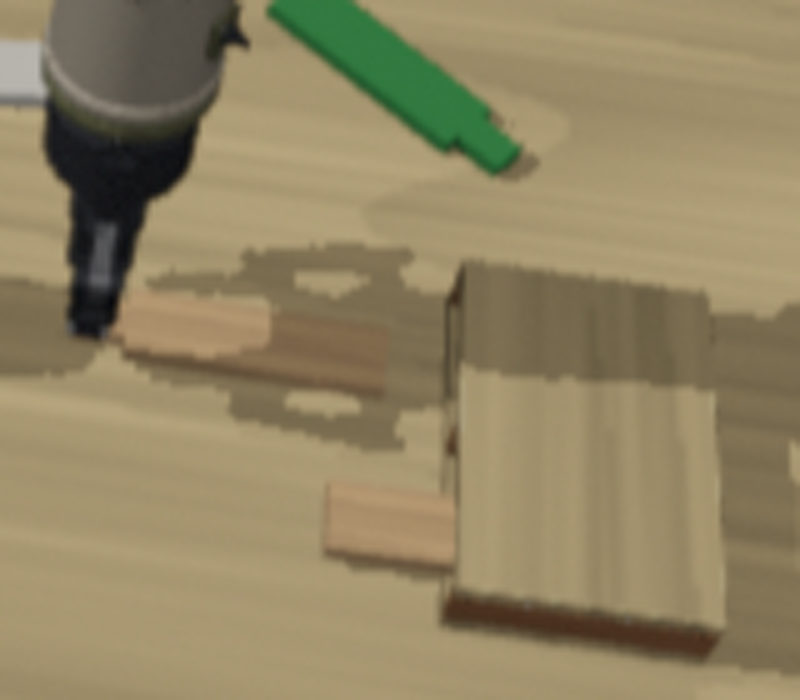

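View pics/t11c.png

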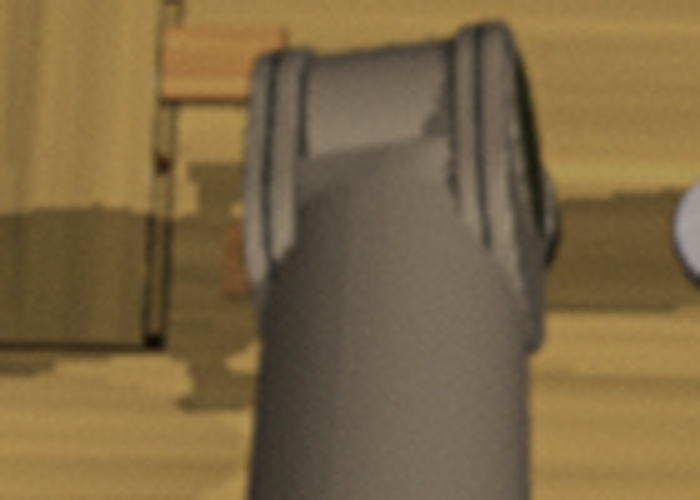

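```bash
python3 - <<'E'
from h import *
q=np.array([.4995,.195,-1.5545])
for m in [(-.085,.02,.012),(-.085,-.02,.012),(.055,.02,.012)]:
    p=w2pix('scene',fr(q,*m));print(m,((p-[285,150])+.5)*5-.5)
p=fr(q,-.068);p[2]=.06;plan(p,q[2]+np.pi/2);p[2]=.003;plan(p,q[2]+np.pi/2)
E
```

```text
(-0.085, 0.02, 0.012) [381.20676624 385.58958532]
(-0.085, -0.02, 0.012) [383.4924094  323.95990169]
(0.055, 0.02, 0.012) [118.87720268 348.56613055]
 d [142.8  -3.3 -26.6] tw -0.001
 d [142.7  -3.5  30.4] tw -0.001
```

Emit:
drive_tool(motion=[[0,0,-30,0,0.5],[38,-1,-33,0,0.5],[76,-2,-33,0,0.5],[114,-3,-33,0,0.5],[143,-3,-33,0,0.5]])

```text
t: 9.13
position: [0.496, 0.2664, 0.0636]
ee_rot: [-2.202, -2.24, -0.003]
wrist_force: [-0.1, 0.4, 0.4]
finger_gap: 0.064
```

```bash
python3 - <<'E'
from h import *
st()
q=np.array([.4995,.195,-1.5545])
p=fr(q,-.068);p[2]=.003;plan(p,q[2]+np.pi/2)
t=snap('scene','s12.png')
crop(t,'s12c.png',285,445,150,290,5)
E
```

```text
t 9.13 pos [0.496  0.2664 0.0636] yaw 0.0171 F [-0.1  0.4  0.4] gap 0.064 jig [-561.7  -96.    63.6] j [-0.93  0.37  0.42  1.83 -0.18  0.98 -0.41]
 d [-3.6  2.4 60.6] tw 0.001
```

View pics/s12c.png

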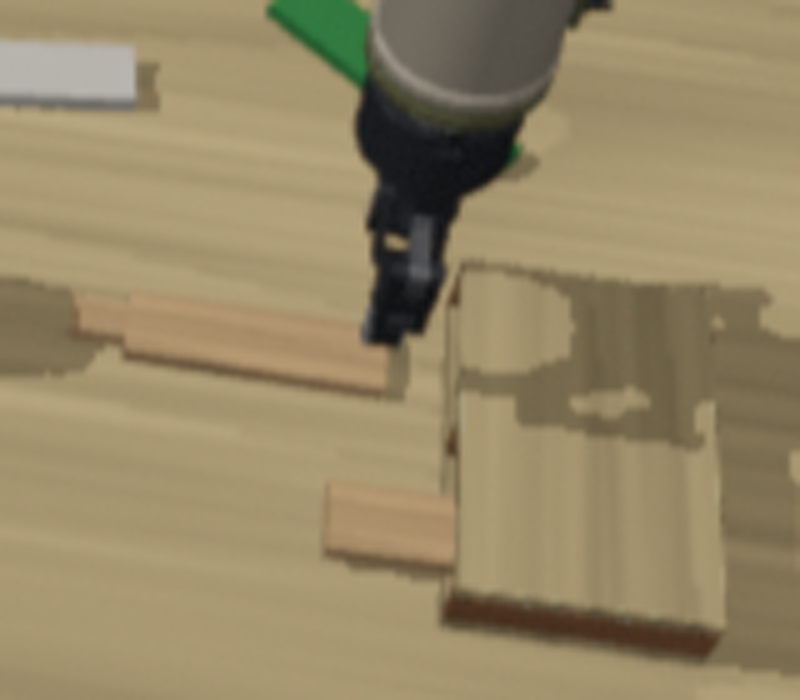

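Emit:
drive_tool(motion=[[-3,2,25,0,0.5],[-3,2,45,0,0.5],[-3,2,57,0,0.5],[-3,2,60,0,0],[-3,2,60,0,-0.4]], newtons=40)

```text
t: 9.6
position: [0.4984, 0.2592, 0.0027]
ee_rot: [-2.205, -2.238, 0.002]
wrist_force: [0.1, -0.7, 0.8]
finger_gap: 0.041
```

Emit:
drive_tool(motion=[[0,0,0,0,-1],[0,0,0,0,-1],[0,0,0,0,-1]])

```text
t: 9.85
position: [0.4994, 0.26, 0.0043]
ee_rot: [2.205, 2.238, 0.003]
wrist_force: [0.2, -0.3, -1.3]
finger_gap: 0.0385
```

```bash
python3 - <<'E'
from h import *
st()
t=snap('scene','s13.png')
crop(t,'s13c.png',285,445,150,290,5)
E
```

```text
t 9.85 pos [0.4994 0.26   0.0043] yaw 0.0149 F [ 0.2 -0.3 -1.3] gap 0.0385 jig [-555.6  -92.     4.3] j [-0.89  0.46  0.4   1.86 -0.23  0.86 -0.37]
```

View pics/s13c.png

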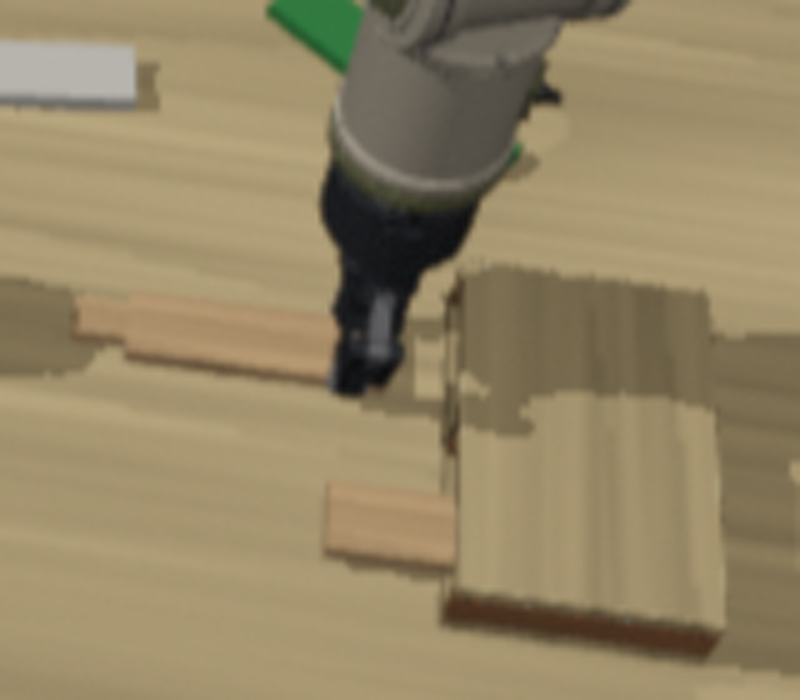

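Emit:
drive_tool(motion=[[0,0,-20,0,-1],[0,0,-55,0,-1],[0,0,-95,0,-1],[-10,0,-135,0,-1],[-40,0,-145,0,-1]])

```text
t: 10.32
position: [0.5013, 0.2246, 0.1549]
ee_rot: [2.198, 2.244, 0.016]
wrist_force: [1.6, 0.1, 0.3]
finger_gap: 0.0386
```

```bash
python3 - <<'E'
from h import *
st()
p=fr(JIG,-.215,.0015,.15);plan(p,YJ)
t=snap('scene','s14.png')
E
```

```text
t 10.32 pos [0.5013 0.2246 0.1549] yaw 0.0205 F [1.6 0.1 0.3] gap 0.0386 jig [-520.5  -86.9  154.9] j [-0.92  0.22  0.47  1.79 -0.11  1.14 -0.39]
 d [-313.4   53.9    3.3] tw 0.111
```

View pics/s14.png

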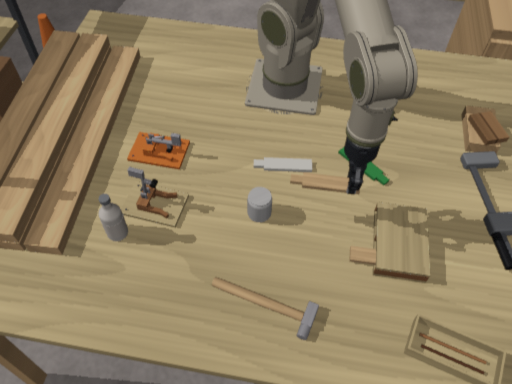

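Emit:
drive_tool(motion=[[-38,6,0,0.03,-1],[-76,12,0,0.06,-1],[-114,18,0,0.09,-1],[-152,25,0,0.11,-1],[-190,31,0,0.11,-1]])

```text
t: 10.78
position: [0.5332, 0.0282, 0.1486]
ee_rot: [-2.326, -2.112, -0.002]
wrist_force: [1.2, 0.6, -0.2]
finger_gap: 0.0384
```

```bash
python3 - <<'E'
from h import *
st()
p=fr(JIG,-.215,.0015,.15);plan(p,YJ)
E
```

```text
t 10.78 pos [0.5332 0.0282 0.1486] yaw -0.0965 F [ 1.2  0.6 -0.2] gap 0.0384 jig [-327.8  -37.3  148.6] j [-0.68  0.21  0.61  1.84 -0.14  1.13 -0.12]
 d [-112.6   39.5   -1.5] tw -0.006
```

Emit:
drive_tool(motion=[[-30,12,0,0,-1],[-65,25,0,0,-1],[-95,36,0,0,-1],[-112,39,0,-0.005,-1],[-112,39,20,-0.005,-1]])

```text
t: 11.2
position: [0.5632, -0.0912, 0.1315]
ee_rot: [2.322, 2.108, 0.005]
wrist_force: [0.4, -0.9, -0.8]
finger_gap: 0.0386
```

```bash
python3 - <<'E'
from h import *
st()
p=fr(JIG,-.215,.0015,.06);plan(p,YJ)
t=snap('scene','s15.png')
crop(t,'s15c.png',110,250,120,250,5)
E
```

```text
t 11.2 pos [ 0.5632 -0.0912  0.1315] yaw -0.0967 F [ 0.4 -0.9 -0.8] gap 0.0386 jig [-211.6    3.3  131.5] j [-0.48  0.33  0.67  1.77 -0.22  1.11  0.17]
 d [ 3.5 -2.3 71.5] tw -0.006
```

View pics/s15c.png

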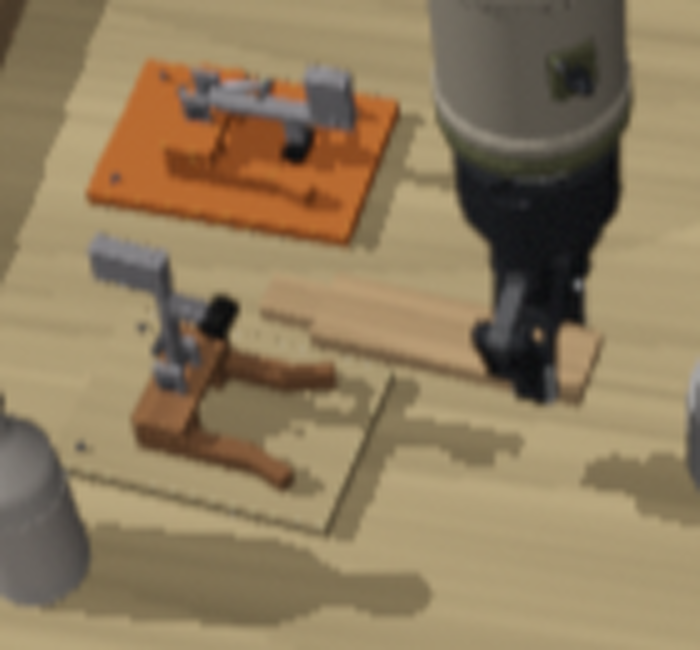

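Emit:
drive_tool(motion=[[2,-1,25,0,-1],[3,-2,50,0,-1],[3,-2,72,0,-1],[3,-2,85,0,-1],[3,-2,85,0,-1]])

```text
t: 11.67
position: [0.5578, -0.0811, 0.0409]
ee_rot: [-2.316, -2.118, 0.005]
wrist_force: [-0.3, 0.9, -0.8]
finger_gap: 0.0387
```

```bash
python3 - <<'E'
from h import *
st()
p=fr(JIG,-.215,.0015,.018);plan(p,YJ)
t=snap('scene','s16.png');u=snap('top','t16.png')
crop(t,'s16c.png',110,250,140,260,5)
crop(u,'t16c.png',250,390,150,250,5)
E
```

```text
t 11.67 pos [ 0.5578 -0.0811  0.0409] yaw -0.0893 F [-0.3  0.9 -0.8] gap 0.0387 jig [-221.2   -3.    40.9] j [-0.44  0.44  0.61  1.85 -0.31  0.95  0.22]
 d [-6.2  4.6 22.8] tw 0.001
```

View pics/s16c.png

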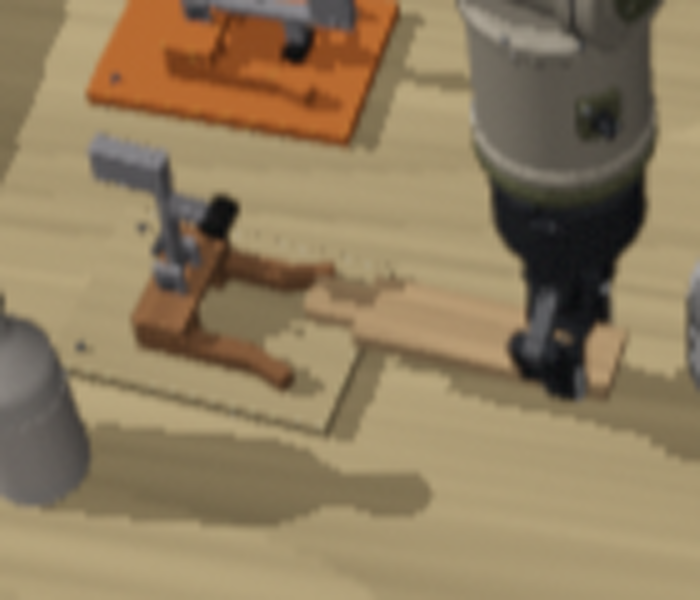

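View pics/t16c.png

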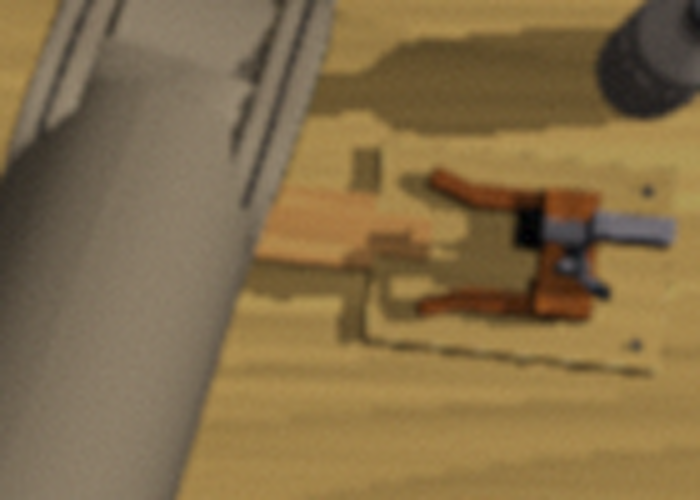

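Emit:
drive_tool(motion=[[-4,3,10,0,-1],[-4,3,18,0,-1],[-4,3,18,0,-1]])

```text
t: 12.02
position: [0.5618, -0.0863, 0.0242]
ee_rot: [-2.319, -2.118, 0.001]
wrist_force: [0.2, 0.3, -0.9]
finger_gap: 0.0385
```

```bash
python3 - <<'E'
from h import *
st()
t=snap('scene','s17.png');u=snap('top','t17.png')
crop(t,'s17c.png',130,230,160,230,8)
crop(u,'t17c.png',310,385,170,230,10)
E
```

```text
t 12.02 pos [ 0.5618 -0.0863  0.0242] yaw -0.0904 F [ 0.2  0.3 -0.9] gap 0.0385 jig [-216.3    1.6   24.2] j [-0.42  0.47  0.6   1.85 -0.33  0.92  0.24]
```

View pics/s17c.png

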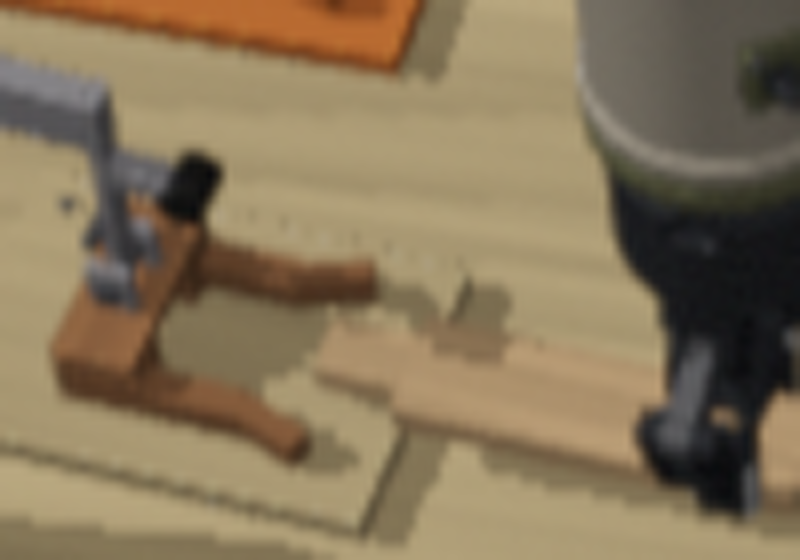

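View pics/t17c.png

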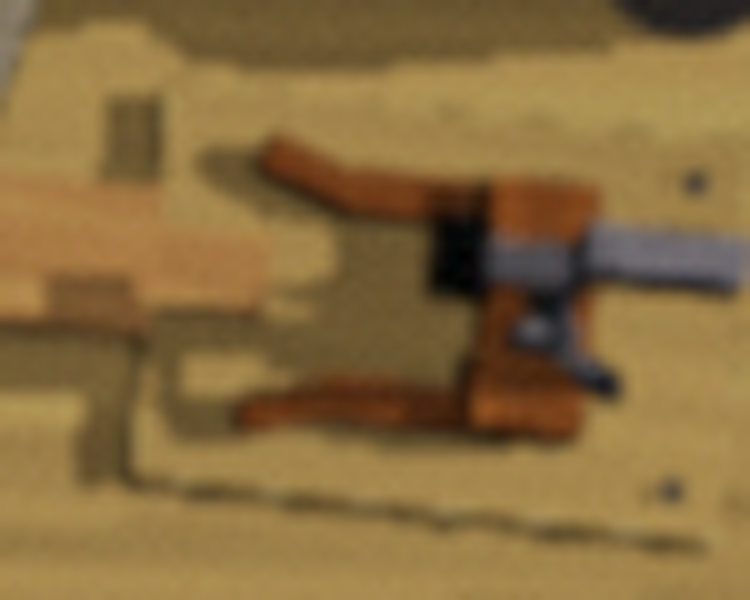

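```bash
python3 - <<'E'
from h import *
def P(n,m,ox,oy,s):
    p=w2pix(n,fr(JIG,*m));return np.round((p-[ox,oy]+.5)*s-.5)
for m in [(-.015,.034,.04),(-.015,-.034,.04),(.015,.034,.04),(.015,-.034,.04),(-.066,0,.032),(-.066,.011,.032),(-.066,-.011,.032),(-.1,-.055,.012),(.06,-.055,.012)]:
    print(m,P('top',m,310,170,10),P('scene',m,130,160,8))
E
```

```text
(-0.015, 0.034, 0.04) [484. 173.] [132. 370.]
(-0.015, -0.034, 0.04) [462. 426.] [209. 213.]
(0.015, 0.034, 0.04) [597. 185.] [ 48. 350.]
(0.015, -0.034, 0.04) [576. 439.] [127. 193.]
(-0.066, 0, 0.032) [276. 281.] [316. 337.]
(-0.066, 0.011, 0.032) [280. 240.] [304. 363.]
(-0.066, -0.011, 0.032) [272. 321.] [328. 312.]
(-0.1, -0.055, 0.012) [120. 478.] [472. 268.]
(0.06, -0.055, 0.012) [714. 546.] [ 44. 169.]
```

Emit:
drive_tool(motion=[[0,-1,3,0,-1],[-8,-1,5,0,-1],[-18,-1,5,0,-1],[-30,-1,5,0,-1],[-40,-1,5,0,-1]])

```text
t: 12.53
position: [0.5574, -0.1281, 0.0205]
ee_rot: [2.32, 2.118, -0.0]
wrist_force: [-0.3, -0.6, 0.2]
finger_gap: 0.039
```

```bash
python3 - <<'E'
from h import *
st()
t=snap('scene','s18.png');u=snap('top','t18.png')
crop(t,'s18c.png',130,230,160,230,8)
crop(u,'t18c.png',310,385,170,230,10)
E
```

```text
t 12.53 pos [ 0.5574 -0.1281  0.0205] yaw -0.0911 F [-0.3 -0.6  0.2] gap 0.039 jig [-174.3    0.9   20.5] j [-0.35  0.49  0.6   1.84 -0.34  0.92  0.32]
```

View pics/s18c.png

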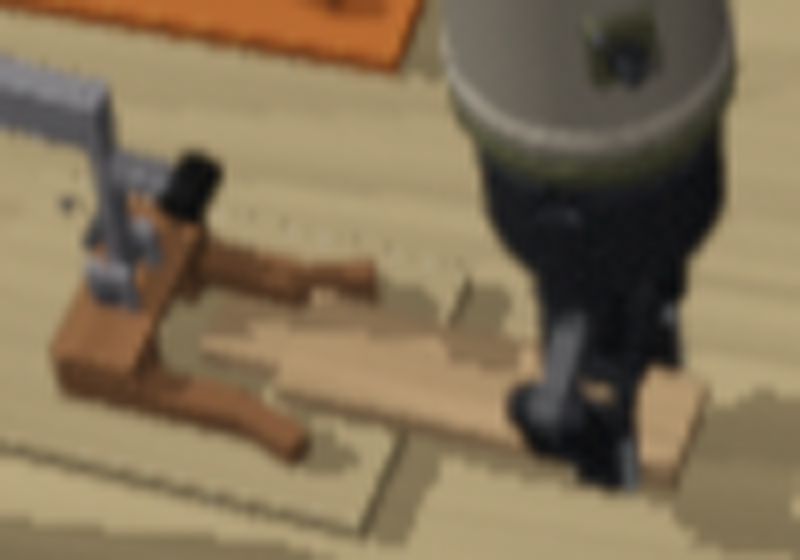

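View pics/t18c.png

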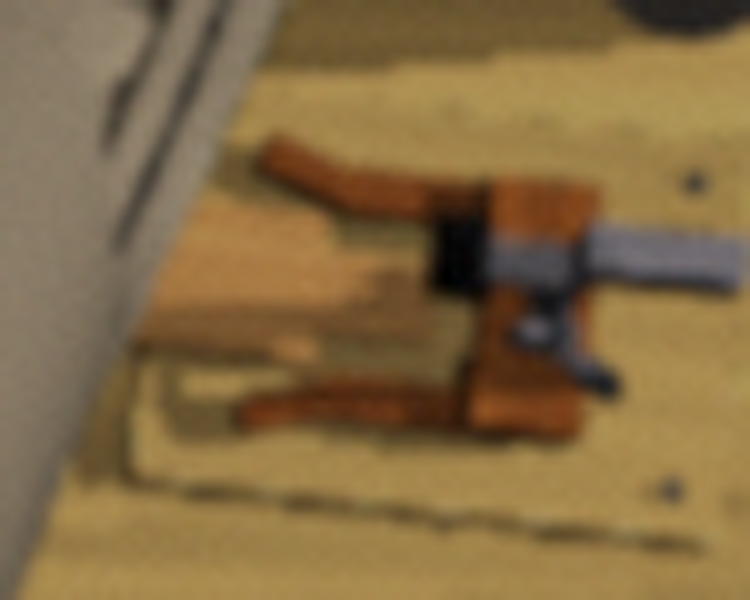

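Emit:
drive_tool(motion=[[0,-1.5,1,0,-1],[-6,-1.5,2,0,-1],[-14,-1.5,2,0,-1],[-22,-1.5,2,0,-1],[-28,-1.5,2,0,-1]])

```text
t: 13.05
position: [0.5535, -0.1549, 0.0183]
ee_rot: [2.319, 2.118, -0.0]
wrist_force: [0.8, -0.2, -0.5]
finger_gap: 0.0386
```

```bash
python3 - <<'E'
from h import *
st()
t=snap('scene','s19.png');u=snap('top','t19.png')
crop(t,'s19c.png',130,230,160,230,8)
crop(u,'t19c.png',310,385,170,230,10)
E
```

```text
t 13.05 pos [ 0.5535 -0.1549  0.0183] yaw -0.0905 F [ 0.8 -0.2 -0.5] gap 0.0386 jig [-147.2   -0.5   18.3] j [-0.3   0.5   0.61  1.83 -0.35  0.92  0.38]
```

View pics/s19c.png

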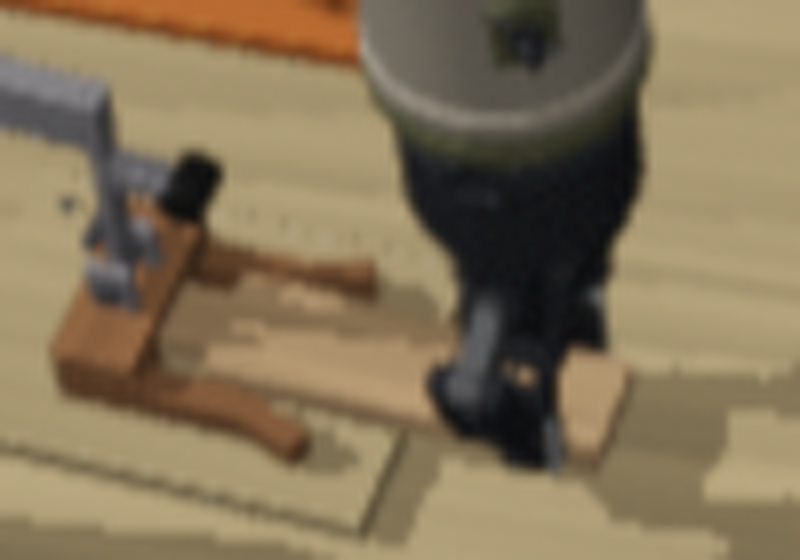

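View pics/t19c.png

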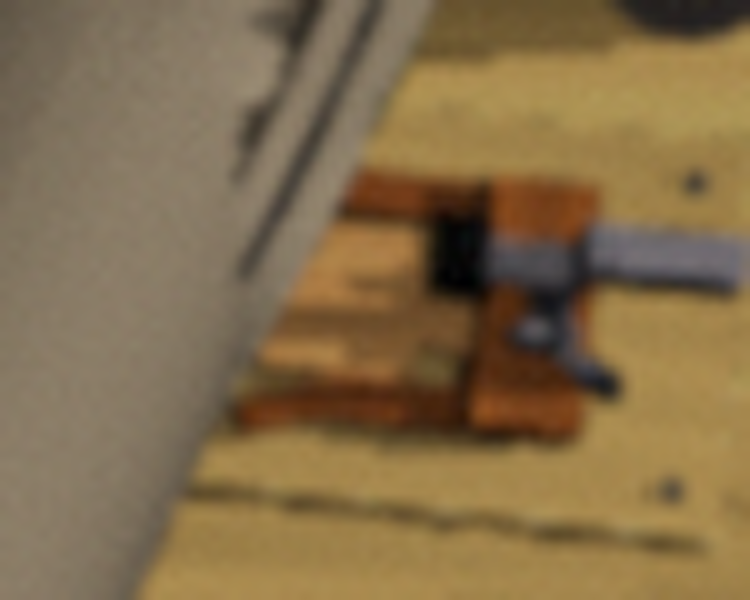

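Emit:
drive_tool(motion=[[-4,0,0,0,-1],[-8,0,1,0,-1],[-11,0,1,0,-1]])

```text
t: 13.4
position: [0.5526, -0.1648, 0.0171]
ee_rot: [-2.319, -2.119, 0.0]
wrist_force: [-0.1, 0.5, -0.8]
finger_gap: 0.0386
```

Emit:
drive_tool(motion=[[-2,0,0,0,-1],[-4,0,0,0,-1]])

```text
t: 13.57
position: [0.5523, -0.1687, 0.0172]
ee_rot: [-2.319, -2.119, -0.0]
wrist_force: [0.9, -0.8, -0.3]
finger_gap: 0.0385
```

Emit:
drive_tool(motion=[[-2,0,0,0,-1],[-3,0,0,0,-1]])

```text
t: 13.73
position: [0.5522, -0.1708, 0.0172]
ee_rot: [-2.318, -2.119, -0.001]
wrist_force: [0.1, 5.1, -0.4]
finger_gap: 0.0386
```

```bash
python3 - <<'E'
from h import *
st()
t=snap('scene','s20.png');u=snap('top','t20.png')
crop(t,'s20c.png',130,230,160,230,8)
crop(u,'t20c.png',310,385,170,230,10)
E
```

```text
t 13.73 pos [ 0.5522 -0.1708  0.0172] yaw -0.0896 F [ 0.1  5.1 -0.4] gap 0.0386 jig [-131.3   -0.4   17.2] j [-0.27  0.51  0.61  1.82 -0.36  0.92  0.41]
```

View pics/s20c.png

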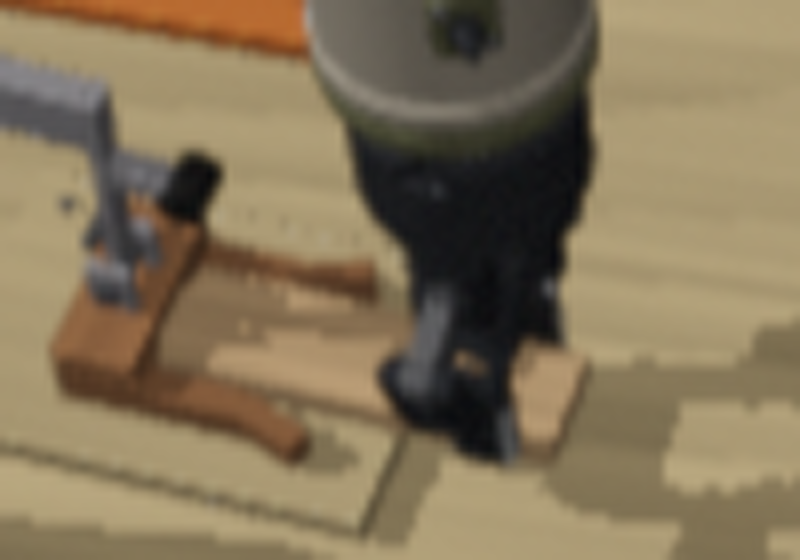

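View pics/t20c.png

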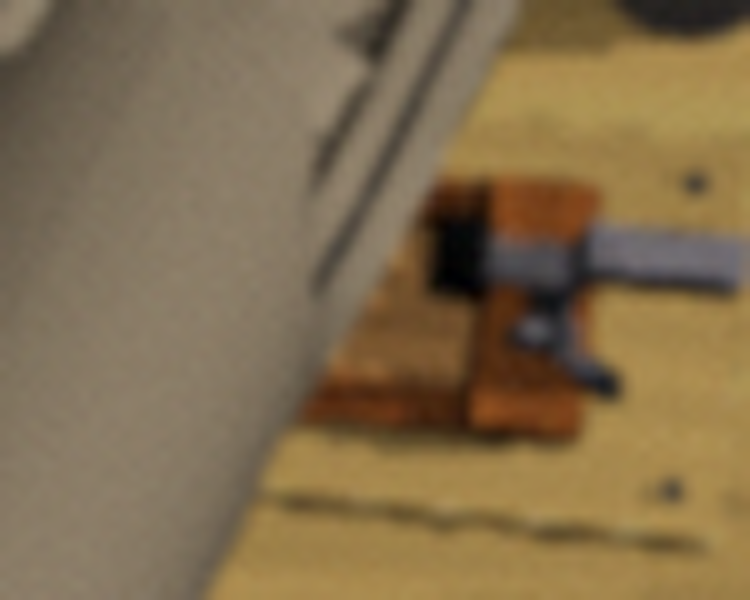

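Emit:
drive_tool(motion=[[-1.5,0,1,0,-1],[-1.5,0,1.5,0,-1],[-1.5,0,1.5,0,-1]])

```text
t: 14.08
position: [0.5523, -0.1708, 0.0156]
ee_rot: [-2.316, -2.12, -0.002]
wrist_force: [0.4, 9.3, 1.2]
finger_gap: 0.0386
```

```bash
python3 - <<'E'
from h import *
st()
E
```

```text
t 14.08 pos [ 0.5523 -0.1708  0.0156] yaw -0.0884 F [0.4 9.3 1.2] gap 0.0386 jig [-131.3   -0.3   15.6] j [-0.27  0.51  0.6   1.82 -0.36  0.92  0.41]
```

Emit:
drive_tool(motion=[[0,0,0,0,-0.1],[0,0,0,0,0.4],[0,0,0,0,0.4],[0,0,-20,0,0.4],[0,0,-55,0,0.4]])

```text
t: 14.5
position: [0.5494, -0.1732, 0.0684]
ee_rot: [-2.317, -2.116, 0.008]
wrist_force: [1.0, 0.1, 1.2]
finger_gap: 0.0596
```

Emit:
drive_tool(motion=[[0,0,-35,0,0.2],[0,0,-75,0,0],[0,0,-110,0,0]])

```text
t: 14.75
position: [0.5516, -0.1742, 0.1832]
ee_rot: [2.32, 2.117, -0.0]
wrist_force: [1.6, 0.4, -0.1]
finger_gap: 0.043
```

```bash
python3 - <<'E'
from h import *
st()
t=snap('scene','s21.png');u=snap('top','t21.png')
crop(t,'s21c.png',130,230,160,230,8)
crop(u,'t21c.png',310,385,170,230,10)
for n,ox,oy,s in(('scene',130,160,8),('top',310,170,10)):
  for m in((-.155,.02,.024),(-.155,-.02,.024)): print(n,(w2pix(n,fr(JIG,*m))-[ox,oy]+.5)*s-.5)
p=tab(1.5);p[2]=.2;plan(p,YJ)
E
```

```text
t 14.75 pos [ 0.5516 -0.1742  0.1832] yaw -0.0914 F [ 1.6  0.4 -0.1] gap 0.043 jig [-127.8   -0.6  183.2] j [-0.35  0.3   0.7   1.69 -0.2   1.23  0.3 ]
scene [549.09058201 458.33700411]
scene [587.80754204 363.27176321]
top [-51.35180985 174.04856208]
top [-66.5359062  320.47042852]
 d [-145.5   -2.1  -13. ] tw -0.001
```

View pics/s21c.png

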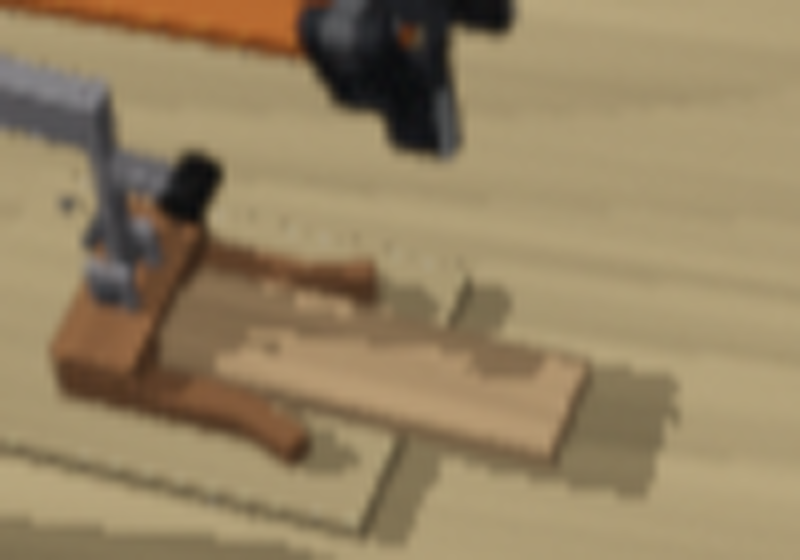

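View pics/t21c.png

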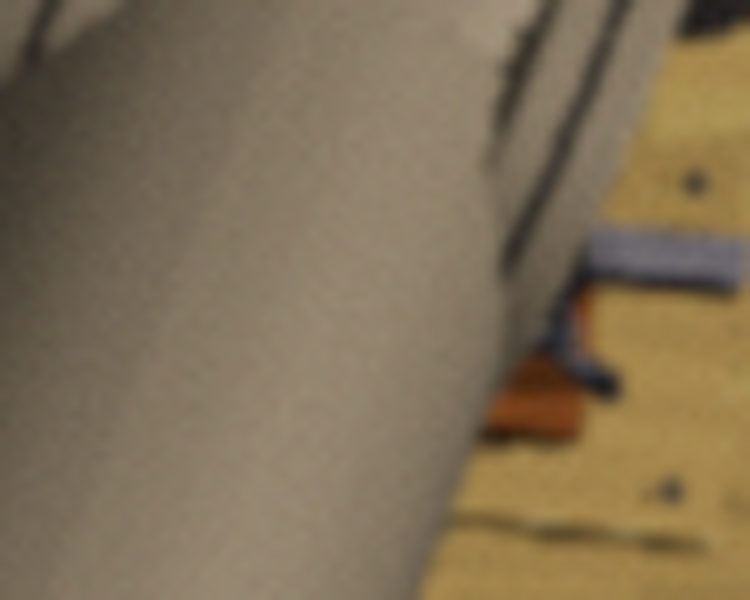

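Emit:
drive_tool(motion=[[-30,1,-25,0,0],[-70,2,-30,0,0],[-105,2,-30,0,0],[-135,2,-30,0,0],[-148,2,-25,0,0]], newtons=25)

```text
t: 15.27
position: [0.5386, -0.3265, 0.2067]
ee_rot: [2.323, 2.111, -0.003]
wrist_force: [0.2, -1.0, 0.3]
finger_gap: 0.0427
```

```bash
python3 - <<'E'
from h import *
st()
p=fr(JIG,.020,.0015,.114);plan(p,YJ)
t=snap('scene','s22.png')
crop(t,'s22c.png',100,230,120,230,5)
E
```

```text
t 15.27 pos [ 0.5386 -0.3265  0.2067] yaw -0.0955 F [ 0.2 -1.   0.3] gap 0.0427 jig [2.500e+01 2.000e-01 2.067e+02] j [-0.09  0.42  0.75  1.52 -0.29  1.31  0.59]
 d [ 5.4  1.2 92.7] tw -0.005
```

View pics/s22c.png

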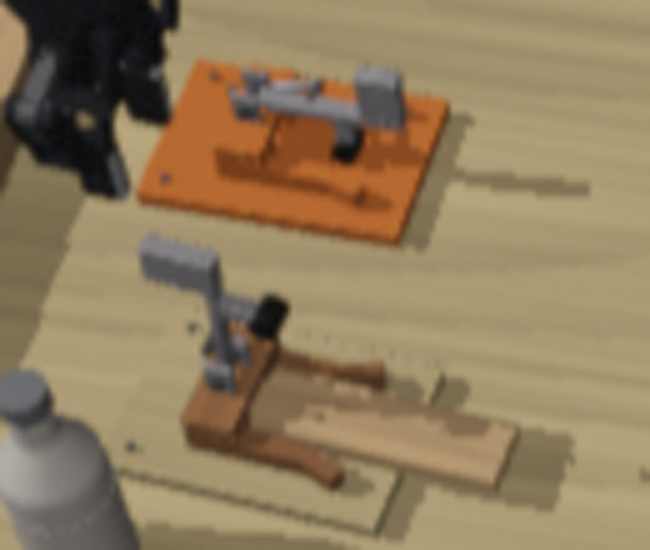

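Emit:
drive_tool(motion=[[4,1,25,0,0],[5,1,50,0,0],[5,1,72,0,0],[5,1,90,0,0],[5,1,92,0,0]])

```text
t: 15.73
position: [0.5403, -0.3146, 0.1101]
ee_rot: [-2.316, -2.116, 0.004]
wrist_force: [-0.0, 0.1, 0.1]
finger_gap: 0.0429
```

```bash
python3 - <<'E'
from h import *
st()
t=snap('scene','s23.png')
crop(t,'s23c.png',100,200,140,230,6)
E
```

```text
t 15.73 pos [ 0.5403 -0.3146  0.1101] yaw -0.0899 F [-0.   0.1  0.1] gap 0.0429 jig [ 13.    0.7 110.1] j [-0.08  0.5   0.7   1.63 -0.35  1.14  0.62]
```

View pics/s23c.png

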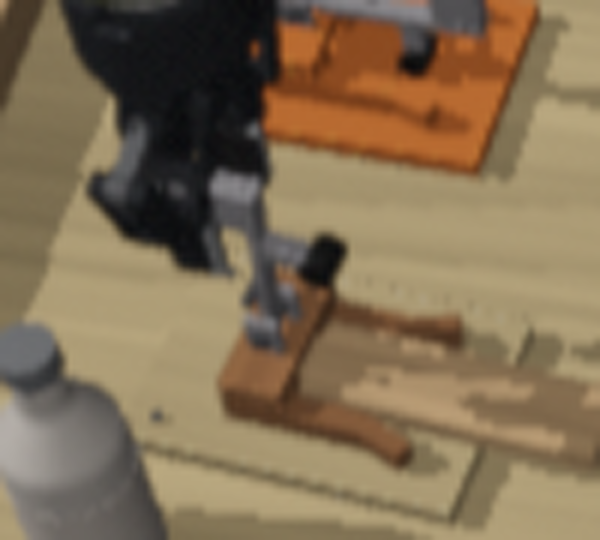

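Emit:
drive_tool(motion=[[-3,0,-2,0,0],[-3,0,-2,0,-0.5],[-3,0,-2,0,-1],[-3,0,-2,0,-1],[-3,0,-2,0,-1]], newtons=25)

```text
t: 16.2
position: [0.5417, -0.3194, 0.1172]
ee_rot: [2.319, 2.118, 0.0]
wrist_force: [-5.3, 0.7, 7.0]
finger_gap: 0.0117
```

```bash
python3 - <<'E'
from h import *
st();arc([-.1,-.2,-.3,-.4,-.5])
t=snap('scene','s24.png')
crop(t,'s24c.png',100,200,140,230,6)
E
```

```text
t 16.2 pos [ 0.5417 -0.3194  0.1172] yaw -0.0903 F [-5.3  0.7  7. ] gap 0.0117 jig [ 17.6   2.6 117.2] j [-0.07  0.5   0.7   1.62 -0.35  1.15  0.62]
r 0.08797840644158086 ang 1.369388305197178 a~ 1.4807475539147483
-0.1 [8.7, 0.0, -1.3]
-0.2 [17.5, 0.0, -1.7]
-0.3 [26.3, 0.0, -1.3]
-0.4 [35.0, 0.0, -0.0]
-0.5 [43.5, 0.0, 2.1]
```

View pics/s24c.png

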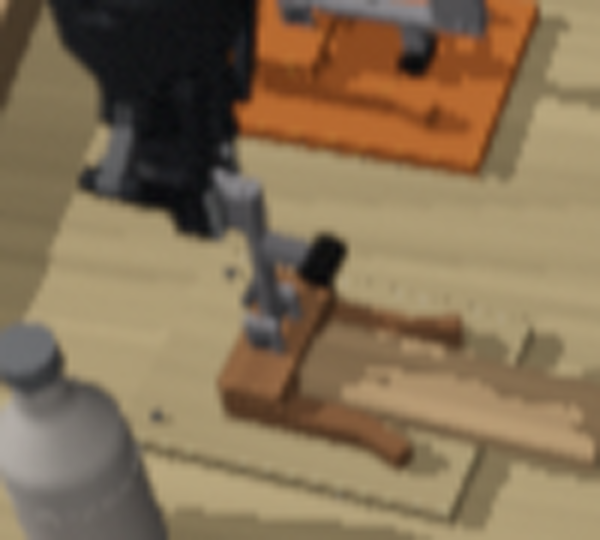

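Emit:
drive_tool(motion=[[6,0,-1,0,-1],[14,0,-1,0,-1],[22,0,-1,0,-1],[30,0,0,0,-1],[38,0,1,0,-1]])

```text
t: 16.67
position: [0.5448, -0.2825, 0.1157]
ee_rot: [2.319, 2.116, -0.002]
wrist_force: [0.2, -5.5, -5.1]
finger_gap: 0.0117
```

```bash
python3 - <<'E'
from h import *
st();arc([-.1,-.2,-.3,-.4,-.5])
t=snap('scene','s25.png')
crop(t,'s25c.png',100,200,140,230,6)
E
```

```text
t 16.67 pos [ 0.5448 -0.2825  0.1157] yaw -0.0914 F [ 0.2 -5.5 -5.1] gap 0.0117 jig [-19.4   2.4 115.7] j [-0.14  0.46  0.7   1.66 -0.32  1.13  0.56]
r 0.08689332540534973 ang 1.795956256278238 a~ 1.0541796028336883
-0.1 [8.4, -0.0, 2.3]
-0.2 [16.5, -0.0, 5.5]
-0.3 [24.2, -0.0, 9.5]
-0.4 [31.5, -0.0, 14.2]
-0.5 [38.3, -0.0, 19.6]
```

View pics/s25c.png

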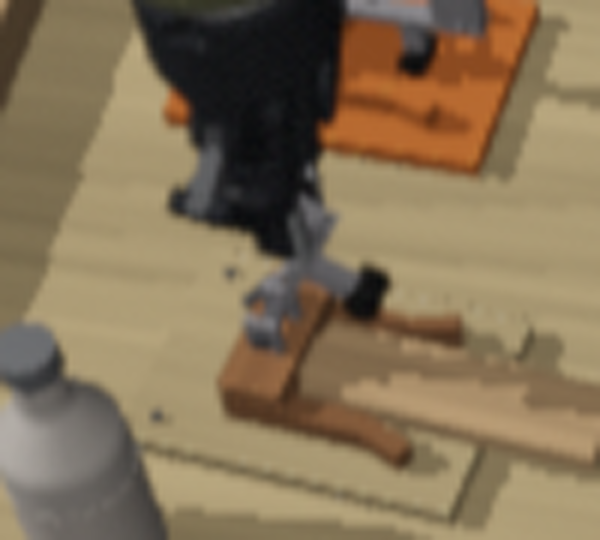

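Emit:
drive_tool(motion=[[7,0,2,0,-1],[14,0,5,0,-1],[21,0,8,0,-1],[27,0,11,0,-1],[32,0,15,0,-1]])

```text
t: 17.13
position: [0.5478, -0.2492, 0.0999]
ee_rot: [2.319, 2.119, -0.001]
wrist_force: [-4.1, -1.7, 3.1]
finger_gap: 0.0114
```

```bash
python3 - <<'E'
from h import *
st();arc([-.1,-.2,-.3,-.4,-.5])
E
```

```text
t 17.13 pos [ 0.5478 -0.2492  0.0999] yaw -0.0903 F [-4.1 -1.7  3.1] gap 0.0114 jig [-52.9   2.3  99.9] j [-0.2   0.46  0.69  1.71 -0.32  1.09  0.51]
r 0.08686552826063973 ang 2.225579480488385 a~ 0.6245563786235415
-0.1 [6.6, -0.0, 5.6]
-0.2 [12.7, -0.0, 11.9]
-0.3 [18.0, -0.0, 18.7]
-0.4 [22.7, -0.0, 26.0]
-0.5 [26.6, -0.0, 33.8]
```

Emit:
drive_tool(motion=[[5,0,4,0,-1],[10,0,9,0,-1],[14,0,14,0,-1],[18,0,18,0,-1],[20,0,21,0,-1]])

```text
t: 17.55
position: [0.5496, -0.2285, 0.0779]
ee_rot: [-2.318, -2.119, 0.001]
wrist_force: [-3.8, -2.3, 0.3]
finger_gap: 0.0115
```

```bash
python3 - <<'E'
from h import *
st();arc([-.05,-.1,-.15])
t=snap('scene','s26.png')
crop(t,'s26c.png',100,200,140,230,6)
E
```

```text
t 17.55 pos [ 0.5496 -0.2285  0.0779] yaw -0.0898 F [-3.8 -2.3  0.3] gap 0.0115 jig [-73.6   2.2  77.9] j [-0.22  0.47  0.68  1.74 -0.33  1.05  0.48]
r 0.08727296259437972 ang 2.574248267851418 a~ 0.27588759126050855
-0.05 [2.2, -0.0, 3.7]
-0.1 [4.3, -0.0, 7.6]
-0.15 [6.1, -0.0, 11.5]
```

View pics/s26c.png

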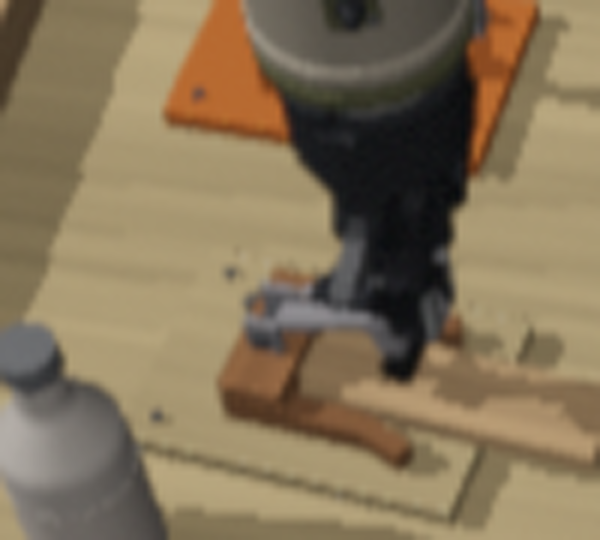

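Close to the rail. Lower in small steps until the force shows contact.

Emit:
drive_tool(motion=[[1,0,2,0,-1],[2,0,4,0,-1]])

```text
t: 17.77
position: [0.5498, -0.2265, 0.0746]
ee_rot: [-2.318, -2.118, -0.0]
wrist_force: [-5.1, 0.8, 2.7]
finger_gap: 0.0116
```

Emit:
drive_tool(motion=[[0.5,0,1,0,-1],[1,0,2,0,-1]])

```text
t: 17.93
position: [0.5499, -0.2253, 0.0726]
ee_rot: [-2.318, -2.118, -0.001]
wrist_force: [-5.9, 1.2, 2.4]
finger_gap: 0.0117
```

Emit:
drive_tool(motion=[[0.5,0,1,0,-1],[1,0,2,0,-1]])

```text
t: 18.1
position: [0.55, -0.2244, 0.0706]
ee_rot: [-2.318, -2.118, -0.001]
wrist_force: [-5.8, 0.7, 2.4]
finger_gap: 0.0117
```

Emit:
drive_tool(motion=[[0.5,0,1,0,-1],[1,0,2,0,-1]])

```text
t: 18.27
position: [0.5501, -0.2233, 0.0686]
ee_rot: [-2.318, -2.118, -0.001]
wrist_force: [-4.8, 0.8, 1.8]
finger_gap: 0.0111
```

```bash
python3 - <<'E'
from h import *
st();arc([-.05,-.1])
t=snap('scene','s27.png')
crop(t,'s27c.png',120,200,165,225,9)
E
```

```text
t 18.27 pos [ 0.5501 -0.2233  0.0686] yaw -0.0898 F [-4.8  0.8  1.8] gap 0.0111 jig [-78.8   2.3  68.6] j [-0.22  0.48  0.67  1.75 -0.34  1.03  0.48]
r 0.08731093860450705 ang 2.6963855770012106 a~ 0.15375028211071573
-0.05 [1.8, 0.0, 4.0]
-0.1 [3.4, 0.0, 8.1]
```

View pics/s27c.png

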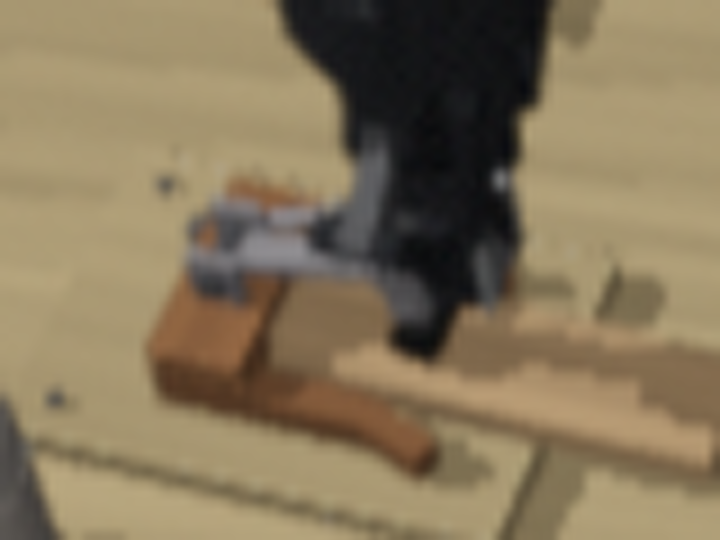

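Emit:
drive_tool(motion=[[0.5,0,1,0,-1],[1,0,2,0,-1],[1,0,2,0,-1]])

```text
t: 18.57
position: [0.5501, -0.2223, 0.0664]
ee_rot: [-2.318, -2.118, -0.0]
wrist_force: [-4.5, 1.6, -0.0]
finger_gap: 0.0112
```

Emit:
drive_tool(motion=[[0.5,0,1,0,-1],[1,0,2,0,-1],[1,0,2,0,-1]])

```text
t: 18.82
position: [0.5502, -0.2215, 0.0644]
ee_rot: [-2.318, -2.118, -0.0]
wrist_force: [-6.1, 1.1, 0.9]
finger_gap: 0.0115
```

```bash
python3 - <<'E'
from h import *
st();arc([-.05,-.1])
t=snap('scene','s28.png')
crop(t,'s28c.png',120,200,165,225,9)
E
```

```text
t 18.82 pos [ 0.5502 -0.2215  0.0644] yaw -0.0898 F [-6.1  1.1  0.9] gap 0.0115 jig [-80.7   2.2  64.4] j [-0.23  0.48  0.67  1.76 -0.34  1.02  0.48]
r 0.08733870848598577 ang 2.7491795459655566 a~ 0.10095631314636977
-0.05 [1.6, -0.0, 4.1]
-0.1 [3.0, -0.0, 8.3]
```

View pics/s28c.png

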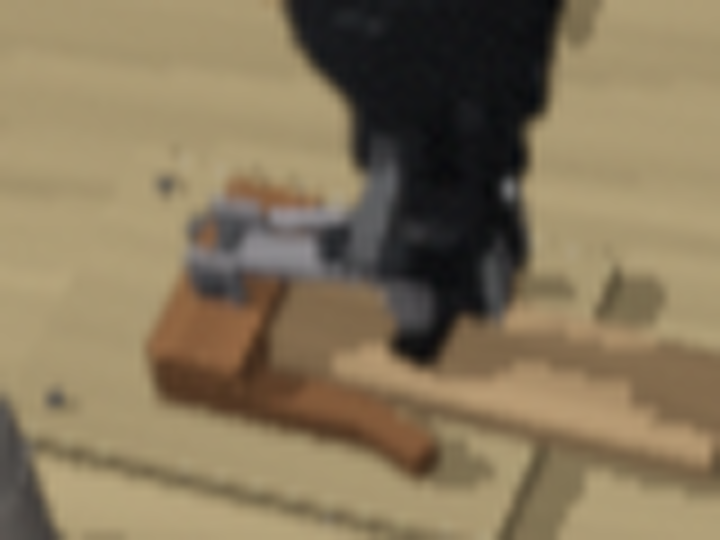

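Emit:
drive_tool(motion=[[0.5,0,1,0,-1],[1,0,2,0,-1],[1,0,2,0,-1]])

```text
t: 19.12
position: [0.5503, -0.2208, 0.0628]
ee_rot: [-2.318, -2.118, -0.0]
wrist_force: [-5.9, 0.7, 2.6]
finger_gap: 0.0116
```

Emit:
drive_tool(motion=[[0.5,0,1,0,-1],[1,0,2,0,-1],[1,0,2,0,-1]])

```text
t: 19.37
position: [0.5504, -0.2206, 0.0624]
ee_rot: [-2.32, -2.118, -0.001]
wrist_force: [-13.7, 2.0, 19.6]
finger_gap: 0.0115
```

```bash
python3 - <<'E'
from h import *
st();arc([-.05,-.1])
t=snap('scene','s29.png')
crop(t,'s29c.png',120,200,165,225,9)
E
```

```text
t 19.37 pos [ 0.5504 -0.2206  0.0624] yaw -0.0909 F [-13.7   2.   19.6] gap 0.0115 jig [-81.5   2.4  62.4] j [-0.23  0.48  0.67  1.76 -0.35  1.02  0.48]
r 0.087339624455341 ang 2.7738433985444955 a~ 0.07629246056743089
-0.05 [1.4, 0.0, 4.1]
-0.1 [2.7, 0.0, 8.3]
```

View pics/s29c.png

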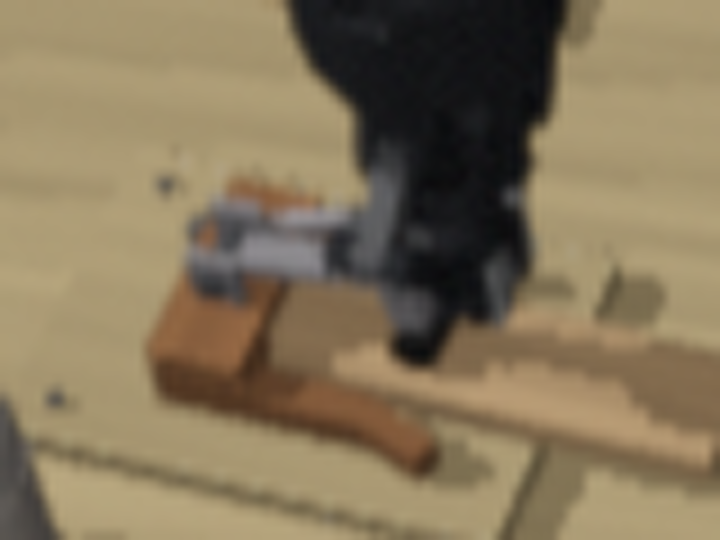

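Emit:
drive_tool(motion=[[-0.5,0,-1.5,0,-1],[-0.5,0,-1.5,0,-0.6],[-0.5,0,-1.5,0,-0.2],[-0.5,0,-1.5,0,0.1],[-0.5,0,-1.5,0,0.1]])

```text
t: 19.83
position: [0.5512, -0.2202, 0.0623]
ee_rot: [2.318, 2.12, 0.001]
wrist_force: [0.4, -0.8, 0.1]
finger_gap: 0.0473
```

Emit:
drive_tool(motion=[[0,0,-25,0,0.1],[0,0,-60,0,0.1],[0,0,-100,0,0.1],[30,0,-130,0,0.1],[65,0,-140,0,0.1]])

```text
t: 20.25
position: [0.5577, -0.159, 0.2073]
ee_rot: [2.321, 2.108, 0.006]
wrist_force: [0.9, 1.5, 0.4]
finger_gap: 0.0467
```

```bash
python3 - <<'E'
from h import *
st()
t=snap('scene','s30.png');u=snap('top','t30.png')
crop(t,'s30c.png',115,215,160,230,8)
E
```

```text
t 20.25 pos [ 0.5577 -0.159   0.2073] yaw -0.096 F [0.9 1.5 0.4] gap 0.0467 jig [-143.6    4.   207.3] j [-0.4   0.28  0.73  1.66 -0.2   1.27  0.26]
```

View pics/s30c.png

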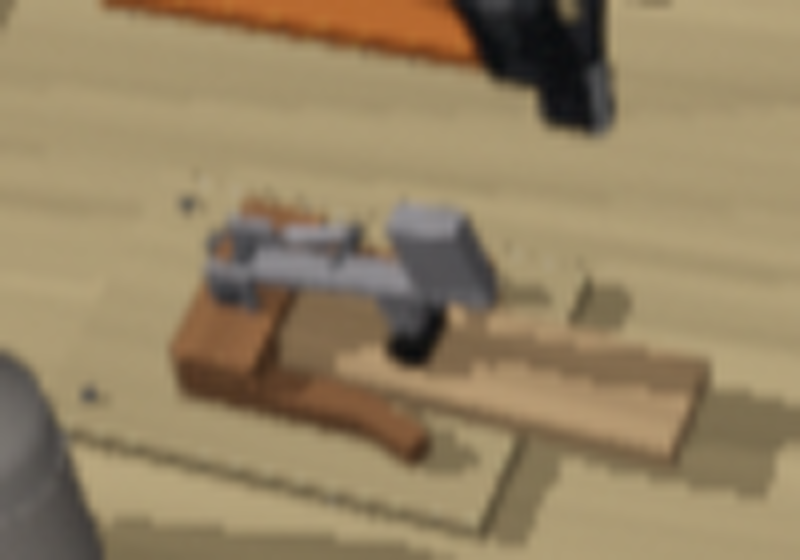

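View pics/s30.png

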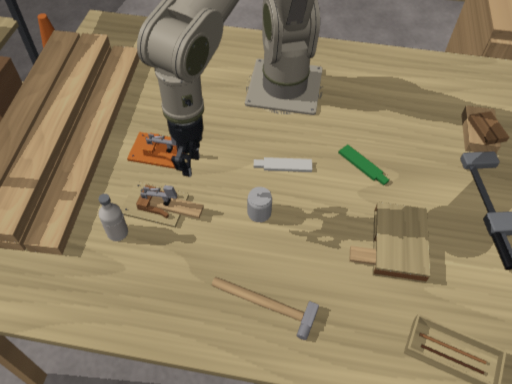

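Emit:
drive_tool(motion=[[40,-30,0,0,0.1],[78,-35,0,0,0.1],[115,-35,0,0,0.1],[150,-35,0,0,0.1],[180,-35,0,0,0.1]])

```text
t: 20.77
position: [0.5376, 0.03, 0.2022]
ee_rot: [-2.316, -2.122, -0.002]
wrist_force: [-0.2, 0.0, 0.2]
finger_gap: 0.047
```

```bash
python3 - <<'E'
from h import *
st()
t=snap('scene','s31.png');u=snap('top','t31.png')
crop(u,'t31c.png',300,385,165,235,9)
for m in((-.155,.02,.024),(-.155,-.02,.024),(-.015,.034,.04),(-.015,-.034,.04)): print((w2pix('top',fr(JIG,*m))-[300,165]+.5)*9-.5)
E
```

```text
t 20.77 pos [0.5376 0.03   0.2022] yaw -0.0873 F [-0.2  0.   0.2] gap 0.047 jig [-330.   -33.1  202.2] j [-0.69  0.17  0.62  1.76 -0.1   1.24 -0.13]
[ 43.73337113 201.59370587]
[ 30.06768442 333.37338567]
[525.36989355 200.26389498]
[505.68027337 428.06824859]
```

View pics/t31c.png

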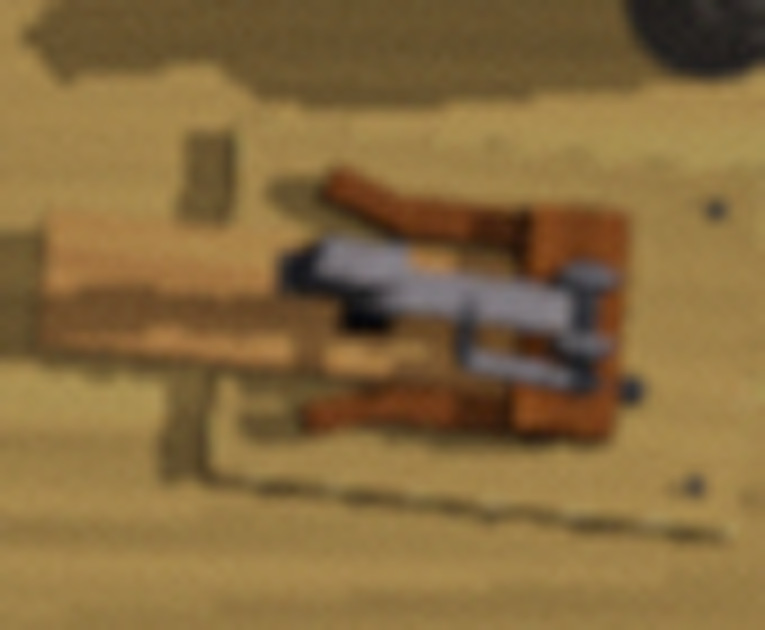

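```bash
python3 - <<'E'
from h import *
print(order.close_job())
E
```

```text
the job is handed in; nothing more can be done
None
```

The job is done and handed in at about 21 s of the 72 s allowed. The clip now holds the rail, and its shoulders are against the bridge.

- **What I did:**
  - I swung the clip up by its tab to its stop, and it stayed open by itself.
  - I drew the tenon rail out of the rack, laid it down, regripped its tail and slid it under the bridge.
  - I held the tab while lowering the clip in small steps onto the rail, then let go and backed off.
- **Seating check:** When I pushed, the rail stopped at the same place as the force rose from about 5 N to 9 N. After I released it, its tail was about 1 mm from the calculated home position in the side view, and the top view agreed. The tail had not moved after clamping.
- **Final pictures:** The clip's foot rests on the rail. The slat, tin, glue bottle, hammer and look-alikes show no movement. The arm was clear of everything at hand-in.
- **Disagreement between checks:** My sideways position for the jig was uncertain by about 2 mm between the two cameras and the grip on the tab. I corrected for it while sliding the rail in, and saw no side force there.
- **Clip contact:** The tool was about 10 to 15 mm lower than I expected when the clip's foot reached the rail. I therefore relied on the force rising to about 20 N, and I did not measure the clip's final angle. The force was back to zero after I let go.

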